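Size-check a sample of olives

TASK

Run the size check on this olive sample: put all the olives from the white tray, one by one, into pockets of the tester, one olive to a pocket. Then draw the sprung yellow gauge bridge over them by its black post until its pointers are inside the red band, keep it there for three full seconds and let it go back fully home. Last, take the green-capped marker from the grey stand and stand it end-down in the tester's green holder to show that the sample is checked; leave the jars and other things around where they are.

Things in the scene. Friction and masses are not known exactly. Their poses are not given: they have to be found in the camera images.
- tester: Olive size tester, fixed, base 220 x 300 mm. Origin: underside, below the middle of the pocket row; x to its back (blue wall, 48 mm high, at x = +100 mm), y along the row. White strip 42 x 232 mm, rim 36 mm above the table, with six square pockets 34 x 34 mm, 16 mm deep, 38 mm apart. Side rails at y = +-135 mm, top at 30 mm, each with a red band 12 mm wide at x = -40 mm.
- pocket1 (a point): Pocket 1 of 6 in the tester (y = -95 mm in the tester's frame): the point where the centre of an olive lying in it is, 2 mm below the strip's rim; axes as the tester's.
- pocket2 (a point): Pocket 2 of 6 in the tester (y = -57 mm in the tester's frame): the point where the centre of an olive lying in it is, 2 mm below the strip's rim; axes as the tester's.
- pocket3 (a point): Pocket 3 of 6 in the tester (y = -19 mm in the tester's frame): the point where the centre of an olive lying in it is, 2 mm below the strip's rim; axes as the tester's.
- pocket4 (a point): Pocket 4 of 6 in the tester (y = +19 mm in the tester's frame): the point where the centre of an olive lying in it is, 2 mm below the strip's rim; axes as the tester's.
- pocket5 (a point): Pocket 5 of 6 in the tester (y = +57 mm in the tester's frame): the point where the centre of an olive lying in it is, 2 mm below the strip's rim; axes as the tester's.
- pocket6 (a point): Pocket 6 of 6 in the tester (y = +95 mm in the tester's frame): the point where the centre of an olive lying in it is, 2 mm below the strip's rim; axes as the tester's.
- bridge (a joint): Travel of the yellow gauge bridge to the tester's -x, m: 0 = home at the back, 0.110 = its pointers in the middle of the red bands, 0.130 = stop. A spring pulls it home (3 N at home, 7.5 N at the band). Crossbar 16 mm wide, 286 mm long along y, 56 to 70 mm above the table; at home at the tester's x = +70 mm. It passes 8 mm above seated olives.
- knob (a point): Middle of the top of the black square grip post on the gauge bridge (18 x 18 mm, 36 mm tall, top 106 mm above the table); it moves with the bridge.
- holder (a point): Middle of the inner floor of the tester's green marker holder, a square tube on the tester's front part: inside 22 x 22 mm, walls 4 mm, floor 12 mm and rim 50 mm above the table, open at the top.
- tray: White sample tray, fixed, 236 mm (its x) x 162 mm (its y), floor 4 mm thick, rim 12 mm high and 4 mm thick. Origin: middle of the underside.
- olive1: Green olive, round, 28 mm in diameter, 16 g, rolls a little when pushed. Origin: its centre. At the start in the sample tray. Between four and six olives are there; an absent one has no pose.
- olive2: Green olive, round, 28 mm in diameter, 16 g, rolls a little when pushed. Origin: its centre. At the start in the sample tray. Between four and six olives are there; an absent one has no pose.
- olive3: Green olive, round, 28 mm in diameter, 16 g, rolls a little when pushed. Origin: its centre. At the start in the sample tray. Between four and six olives are there; an absent one has no pose.
- olive4: Green olive, round, 28 mm in diameter, 16 g, rolls a little when pushed. Origin: its centre. At the start in the sample tray. Between four and six olives are there; an absent one has no pose.
- olive5: Green olive, round, 28 mm in diameter, 16 g, rolls a little when pushed. Origin: its centre. At the start in the sample tray. Between four and six olives are there; an absent one has no pose.
- olive6: Green olive, round, 28 mm in diameter, 16 g, rolls a little when pushed. Origin: its centre. At the start in the sample tray. Between four and six olives are there; an absent one has no pose.
- marker: Marker: white round stick with a green cap, 16 mm in diameter, 110 mm long, 30 g. Origin: middle of its lower end; z along it to the cap. At the start it stands upright in the grey stand, a fixed 50 x 50 mm foot with a square tube, 20 x 20 mm inside, rim 44 mm and inner floor 6 mm above the table.
- jar_a: Bystander: jar of olives with a yellow lid, 84 mm wide, 130 mm high. Origin: middle of the underside.
- jar_b: Bystander: jar of olives with a yellow lid, 84 mm wide, 130 mm high. Origin: middle of the underside.
- jar_small: Bystander: small jar of olives with a yellow lid, 56 mm wide, 70 mm high. Origin: middle of the underside.
- canister: Bystander: white canister with a red cap, 80 mm wide, 120 mm high. Origin: middle of the underside.
- spoon: Bystander: a spoon lying on the table.
- lid: Bystander: a loose yellow jar lid, 60 mm wide, 14 mm thick, lying in front of the tester and the tray. Origin: middle of the underside.

How it is judged:
By the outcome, as a careful person would: the job done as asked, in the order asked, and still so for the second after the job is handed in, with the robot touching nothing.
Of olive1, olive2, olive3, olive4, olive5, olive6 only 4 to 6 are there at a start; the rules pass over those that are not, and their reading is None.
At some moment in a run one of olive1, olive2, olive3, olive4, olive5, olive6 may be knocked a few centimetres aside while the robot is not near it.
It also fails if it takes over 210 s, if anything falls off the work surface, if the arm or the gripper's body presses on something with over 40 N, if the wrist force passes 120 N, or if a joint passes its speed limit or range.

ROBOT

A 7-joint arm with a two-finger parallel gripper is mounted at the origin on the work surface. World frame = base frame: x ahead of the robot, y to its left, z up, the work surface at z = 0. Lengths are in m, angles in rad, forces in N, time in s.
With the tool pointing down it reaches from about 0.4 to 0.9 m from the base axis. Payload 5.5 kg.
Tool frame: the origin (TCP) lies midway between the tips of the shut fingers; the grasp point (between the pads) lies 19 mm behind it; z points along the fingers, y is the line along which they close (so a half turn about z gives the same grasp; the last joint's range is limited). The gripper opens to 85 mm and grips with 20 to 120 N. Pads are 22 mm wide; open, the fingers measure 114 mm over their backs; the gripper's body (76 mm by 85 mm) begins 54 mm behind the grasp point. The pads swing forward as they close: fully open they stand 13 mm farther back than shut.
Start: joints at [1.412, 0.501, -0.427, 1.55, 0.221, 1.138, -0.21], TCP at [0.266, -0.593, 0.231] pointing down, gripper open.
Joint ranges: [-2.88, 2.88], [-0.31, 2.03], [-1.54, 1.56], [0.2, 2.42], [-1.41, 4.55], [0.19, 2.02], [-2.57, 2.57]. Speed limits (rad/s): [2.57, 2.57, 3.14, 3.14, 3.14, 3.14, 3.14].

INTERFACE

Orientations are given as [roll, pitch, yaw] about the fixed x, y, z axes, in that order (R = Rz(yaw) Ry(pitch) Rx(roll)).
In Python, from rig import ctrl, optics gives the robot as it stands. The module is installed in compiled form; this text tells all that it offers.
- The arm moves only by the tool arm_command, never from a script. Its argument "motion" is a list of rows, each a list of 5 numbers: the finger opening in cm, from 0 to 8.54, then the shift along the world's x, y, z in cm, then the turn about the world's z in degrees. In form: [[claw, x, y, z, spin], ...]. A call has 1 to 5 rows; each row shifts and turns the commanded pose from where the row before left it; what a row does not reach is not made up. A row lasts 1/12 s, in which the tool goes at most 41.7 mm and 7.16 degrees, less where a joint would pass 70% of its speed; a pose out of reach is approached as far as the arm can. A call is refused whole if a number of a shift passes 4.17 or a number of a turn 7.16, either way. A call with a gripper value outside its range is refused whole. The fingers move at their own pace and stop on an object; "newtons" is the grip in N (left out, the last holds). Time passes only in rows, so rows that do not move let the fingers close. It gives the time, the measured TCP pose, the force, the opening and the grip force at its end, in the units of the state.
- ctrl.get_obs(): the state, without advancing time (a new reading comes with each control period).
- optics.camera(name): name is "scene" or "top" or "wrist"; returns the picture (480x640x3 uint8, red, green, blue); there is no depth.
- optics.calibration(name): a dict with "fx", "fy", "cx", "cy" (pixels), "view" (4x4, takes a point from world to camera coordinates); the wrist camera has in their place "mount" (4x4, takes a point from camera to tool coordinates, whose origin is the TCP and whose axes are the flange's). Camera axes: x right, y down, z forward; pixel columns grow to the right and rows downward; lengths in m; the calibration is good to about 2 mm. A picture is of the moment at which its call begins: read the wrist's pose just before it. calibration takes no time and is no camera call.
- ctrl.close_job(): hands the job in; it is judged then, once.
Trained networks look in the newest picture that a camera, given by its name, has taken for a name from the list of things; names that differ only in an ending like _2 or _b are one class to them, and where a whole thing is asked for, a point or a joint stands for the part that bears it (a point fixed in the world has none). Each returns a list of dicts, best first, with "conf" (0 to 1); they miss things now and then, are a little off and sometimes report something else, mostly with a low value. They report only what shows in the picture. A call takes as long as a camera call.
- optics.find_in(camera, target): "box" ([left, top, right, bottom] in pixels, round what is visible of it).
- optics.spot_point(camera, target): "uv" ([column, row] in pixels: a listed point, or the origin of a listed thing).
The state is a dict: "time_s": time; "joint_positions": joint angles; "joint_velocities": joint speeds; "tau": joint torques, N m; "tool_pos": TCP position; "tool_rot": TCP orientation; "force": force on the tool from outside, world axes, zero at the start; "ft_torque": the same for the moment, N m; "grip_width": finger opening in m; "grasp_force": force on a finger pad.
Only numpy, scipy, OpenCV 4.12 (cv2) and the standard library are available. Lean on these libraries where they do the work, as an engineer would, in place of code of your own. Each camera call takes 0.05 s, during which the arm holds its last target. There are 200 camera calls.

## Working session

There is one attempt and no reset: what is moved stays moved. The work goes in short steps, Python scripts to look and compute and a tool call to move; the robot and the scene stay as the last step left them, time stands still between calls to the robot, and variables do not carry over. Pictures are saved under pics/ and viewed, at most 17 in all, crops included, and the job is handed in when it is done.

Besides the shell and the picture viewer there is one more tool, called after "Call:" as name([rows], argument=value, ...), one row to a line, values as JSON. arm_command: Moves the arm, as the interface text tells. Its arguments: {"type":"object","properties":{"motion":{"type":"array"},"newtons":{"type":"number"}},"required":["motion"]}

```bash
mkdir -p pics; cat > h.py <<'E'
import numpy as np, cv2
from rig import ctrl, optics
def shot(c,n=None):
    im=optics.camera(c)
    if n: cv2.imwrite(f'pics/{n}.png',cv2.cvtColor(im,cv2.COLOR_RGB2BGR))
    return im
def K(c):
    k=optics.calibration(c); return k
def ray(c,uv):
    k=optics.calibration(c)
    d=np.array([(uv[0]-k['cx'])/k['fx'],(uv[1]-k['cy'])/k['fy'],1.])
    V=np.array(k['view']); R=V[:3,:3]; o=-R.T@V[:3,3]
    return o,R.T@d
def atz(c,uv,z):
    o,d=ray(c,uv); return o+d*(z-o[2])/d[2]
def tri(c1,u1,c2,u2):
    o1,d1=ray(c1,u1);o2,d2=ray(c2,u2)
    A=np.stack([d1,-d2],1); s=np.linalg.lstsq(A,o2-o1,rcond=None)[0]
    p,q=o1+d1*s[0],o2+d2*s[1]; return (p+q)/2,np.linalg.norm(p-q)
def proj(c,p):
    k=optics.calibration(c);q=np.array(k['view'])@np.append(p,1)
    return [k['fx']*q[0]/q[2]+k['cx'],k['fy']*q[1]/q[2]+k['cy']]
E
python3 - <<'E'
from h import *
np.set_printoptions(precision=4,suppress=True)
o=ctrl.get_obs(); print(o['time_s'],o['tool_pos'],o['tool_rot'],o['grip_width'])
shot('top','top0');shot('scene','scene0')
R={}
for c in('top','scene'):
    for t in ['olive1','pocket1','pocket6','knob','holder','marker','tester','tray']:
        r=optics.spot_point(c,t); R[c,t]=r
        print(c,t,[(round(float(x['conf']),2),np.round(x['uv'],1).tolist()) for x in r][:9])
for t in ['pocket1','pocket6','knob','holder','marker','tester','tray']:
    try: print(t,tri('top',R['top',t][0]['uv'],'scene',R['scene',t][0]['uv']))
    except Exception as e: print(t,e)
E
```

```text
0.0 [ 0.2658 -0.5924  0.2302] [-3.1396 -0.      0.4219] 0.08528026027011205
top olive1 [(0.69, [456.6, 306.9]), (0.66, [435.6, 234.5]), (0.65, [420.6, 300.1]), (0.47, [468.6, 243.5]), (0.39, [426.3, 269.9])]
top pocket1 [(0.95, [286.6, 257.4]), (0.89, [271.9, 257.5]), (0.86, [251.3, 258.0]), (0.75, [218.4, 258.5]), (0.74, [238.7, 257.4]), (0.68, [306.8, 258.1])]
top pocket6 [(0.95, [286.6, 257.4]), (0.89, [271.9, 257.5]), (0.86, [251.3, 258.0]), (0.75, [218.4, 258.5]), (0.74, [238.7, 257.4]), (0.68, [306.8, 258.1])]
top knob [(0.88, [259.4, 220.5])]
top holder [(0.59, [227.5, 301.5])]
top marker [(0.45, [153.2, 288.6])]
top tester [(0.91, [266.1, 258.2]), (0.73, [455.2, 309.3]), (0.37, [361.2, 323.1]), (0.32, [468.7, 183.3])]
top tray [(0.95, [444.3, 272.2]), (0.42, [363.0, 323.6])]
scene olive1 [(0.75, [219.1, 172.0]), (0.65, [327.6, 190.6]), (0.61, [272.7, 202.1]), (0.58, [324.0, 171.7]), (0.58, [306.5, 195.4]), (0.51, [266.1, 183.9])]
scene pocket1 [(0.83, [386.8, 306.4]), (0.73, [407.8, 327.2]), (0.67, [358.5, 271.6]), (0.61, [380.8, 288.3]), (0.57, [396.2, 314.1]), (0.56, [365.6
[... 303 characters left out ...]
, (0.55, [375.8, 289.3]), (0.52, [484.2, 379.5])]
scene tester [(0.9, [382.5, 305.3]), (0.46, [406.1, 325.1])]
scene tray [(0.85, [302.4, 190.0]), (0.59, [274.2, 200.3])]
pocket1 (array([ 0.538 ,  0.1325, -0.0337]), np.float64(0.04408669578981632))
pocket6 (array([ 0.538 ,  0.1325, -0.0337]), np.float64(0.04408669578981632))
knob (array([0.6189, 0.1621, 0.1018]), np.float64(0.0028353883662343457))
holder (array([0.4523, 0.2463, 0.0094]), np.float64(0.008257295918011779))
marker (array([0.6136, 0.2146, 0.3957]), np.float64(0.35227528114745926))
tester (array([0.548 , 0.1623, 0.0016]), np.float64(0.001254839648590174))
tray (array([ 0.5055, -0.2477,  0.003 ]), np.float64(0.005919148882217487))
```

View pics/top0.png

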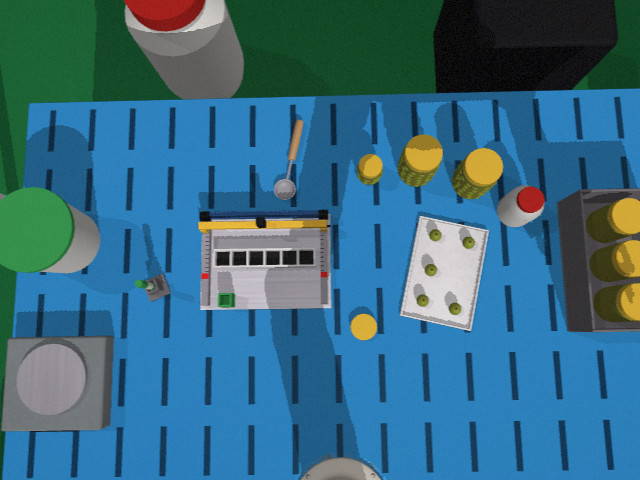

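View pics/scene0.png

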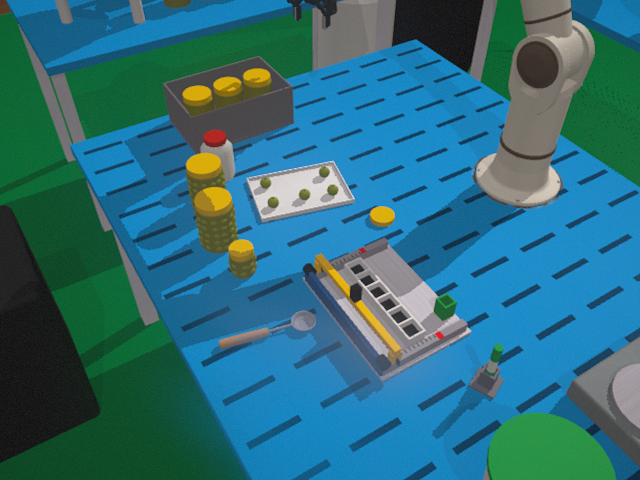

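The top view shows the tester at (266,258), with six pockets along row ~258 from col 222 to 306, the knob at (260,221) and the green holder at (227,300). Also in view: the stand with the marker at (153,288), and the tray at (445,272) with five olives at (435,235), (468,243), (431,270), (422,300) and (456,308). The scene view agrees: five olives, bridge home.

```bash
python3 - <<'E'
from h import *
np.set_printoptions(precision=4,suppress=True)
o=ctrl.get_obs(); print('tcp proj',proj('top',o['tool_pos']),proj('scene',o['tool_pos']))
print({k:np.round(v,3).tolist() for k,v in optics.calibration('wrist').items()})
for c in('top','scene'):
    V=optics.calibration(c)['view'];V=np.array(V);print(c,-V[:3,:3].T@V[:3,3])
shot('top');shot('scene')
T=[x['uv'] for x in optics.spot_point('top','olive1')]
S=[x['uv'] for x in optics.spot_point('scene','olive1')]
for t in T:
    b=min(S,key=lambda s:tri('top',t,'scene',s)[1]+abs(tri('top',t,'scene',s)[0][2]-.018)); print('olive',np.round(t,1),np.round(b,1),tri('top',t,'scene',b),'at z.018',atz('top',t,.018))
for t in ['pocket1','knob','tester','holder']:
  for x in optics.spot_point('top',t): print(t,round(float(x['conf']),2),np.round(x['uv'],1),atz('top',x['uv'],{'pocket1':.034,'knob':.106,'tester':0,'holder':.012}[t]))
P=[x['uv'] for x in optics.spot_point('scene','pocket1')]
for p in P: print('scene pocket',np.round(p,1),atz('scene',p,.034))
for c in('top','scene'):
  for t in ['marker','holder','lid']:
    print(c,t,[(round(float(x['conf']),2),np.round(x['box'],1).tolist()) for x in optics.find_in(c,t)])
# closest top/scene crops enlarged
im=shot('scene');a=cv2.resize(im[320:410,440:540],None,fx=6,fy=6,interpolation=cv2.INTER_CUBIC)
im=shot('top');b=cv2.resize(im[265:315,120:240],None,fx=6,fy=6,interpolation=cv2.INTER_CUBIC)
cv2.imwrite('pics/c1.png',cv2.cvtColor(np.vstack([a[:300,:600],b[:300,:600]]),cv2.COLOR_RGB2BGR))
E
```

```text
tcp proj [np.float64(667.4941445067733), np.float64(389.5632732769694)] [np.float64(311.77474123796867), np.float64(27.311326723983086)]
{'fx': 356.171, 'fy': 356.171, 'cx': 316.85, 'cy': 240.613, 'mount': [[0.0, -0.962, -0.275, 0.07], [1.0, 0.0, -0.001, 0.0], [0.001, -0.275, 0.962, -0.144], [0.0, 0.0, 0.0, 1.0]]}
top [ 0.3889 -0.0019  1.2233]
scene [1.0861 0.7857 1.0039]
olive [422.6 300.9] [329.6 190.1] (array([ 0.4463, -0.1989,  0.0098]), np.float64(0.009495291811651096)) at z.018 [ 0.4423 -0.1945  0.018 ]
olive [456.3 309.3] [329.6 190.1] (array([ 0.4152, -0.2775, -0.0559]), np.float64(0.02397341431564362)) at z.018 [ 0.4221 -0.2693  0.018 ]
olive [467.7 241.7] [266.3 182.5] (array([ 0.5752, -0.3034,  0.0171]), np.float64(0.0011017891247334132)) at z.018 [ 0.5755 -0.3036  0.018 ]
olive [428.9 270.2] [305.1 193. ] (array([ 0.5127, -0.2126,  0.0204]), np.float64(0.0034642461970769917)) at z.018 [ 0.5116 -0.2119  0.018 ]
olive [434.7 233.7] [272.5 200.8] (array([ 0.5959, -0.2291,  0.0205]), np.float64(0.0016451719890069989)) at z.018 [ 0.5956 -0.229   0.018 ]
pocket1 0.96 [222.9 259
[... 357 characters left out ...]
0.0768  0.106 ]
tester 0.83 [263.8 259. ] [0.5469 0.1674 0.    ]
holder 0.88 [229.7 299.4] [0.4538 0.2437 0.012 ]
scene pocket [378.3 290.3] [0.5491 0.1458 0.034 ]
scene pocket [359.4 271.3] [0.5528 0.0813 0.034 ]
scene pocket [367.3 279.5] [0.5517 0.1093 0.034 ]
scene pocket [400.4 309.7] [0.5407 0.2109 0.034 ]
scene pocket [408.6 326.5] [0.5522 0.2531 0.034 ]
top marker [(0.64, [130.7, 281.5, 157.2, 285.7])]
top holder [(0.87, [198.1, 207.8, 334.6, 311.8])]
top lid [(0.75, [352.5, 309.7, 375.2, 340.1])]
scene marker [(0.71, [483.9, 343.1, 506.5, 375.7]), (0.65, [301.4, 236.3, 470.3, 381.2])]
scene holder [(0.91, [303.6, 237.8, 470.0, 382.9])]
scene lid [(0.9, [372.6, 208.8, 395.5, 228.1])]
```

View pics/c1.png

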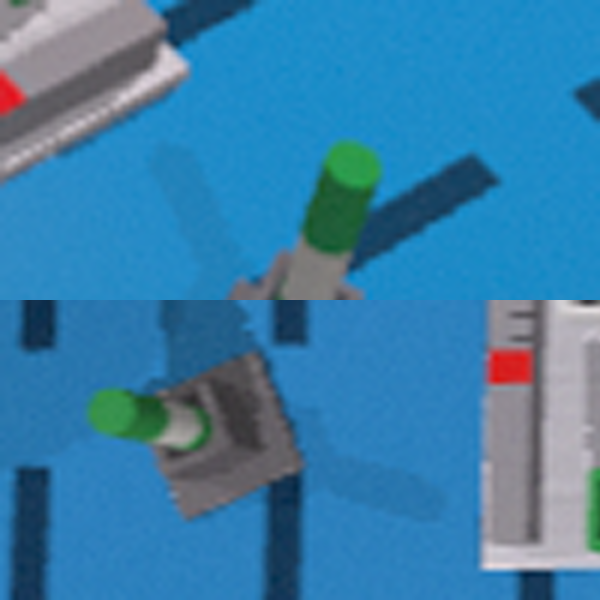

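The crop shows the marker upright. The cap top centre is at about (138.7,283.7) in the top view and (499.2,347.5) in the scene view. Next I hover over the tray, fingers turned to close along world x.

Call:
arm_command([
  [5, 2.0, 2.9, 0.2, 5.5],
  [5, 2.0, 2.9, 0.2, 5.5],
  [5, 2.0, 2.9, 0.2, 5.5],
  [5, 2.0, 2.9, 0.2, 5.5],
  [5, 2.0, 2.9, 0.2, 5.5],
], newtons=25)

```text
time_s: 2.17
tool_pos: [0.3669, -0.4466, 0.2416]
tool_rot: [3.141, 0.0, 0.906]
force: [0.2, 0.0, 0.3]
grip_width: 0.0501
grasp_force: 0.0
```

Call:
arm_command([
  [5, 2.0, 2.9, 0.2, 5.5],
  [5, 2.0, 2.9, 0.2, 5.5],
  [5, 2.0, 2.9, 0.2, 5.5],
  [5, 2.0, 2.9, 0.2, 5.5],
  [5, 2.0, 2.9, 0.2, 5.5],
])

```text
time_s: 2.58
tool_pos: [0.4668, -0.3017, 0.2517]
tool_rot: [3.141, 0.001, 1.386]
force: [0.7, -0.6, -0.0]
grip_width: 0.0499
grasp_force: 0.0
```

Call:
arm_command([
  [5, 2.0, 2.9, 0.2, 5.5],
  [5, 2.0, 2.9, 0.2, 5.3],
  [5, 0, 0, 0, 0],
  [5, 0, 0, 0, 0],
])

```text
time_s: 2.92
tool_pos: [0.5077, -0.2422, 0.2558]
tool_rot: [3.14, -0.0, 1.576]
force: [0.1, -0.9, 0.1]
grip_width: 0.0503
grasp_force: 0.0
```

```bash
cat >> h.py <<'E'
from scipy.spatial.transform import Rotation as Ro
def wray(uv,o=None):
    o=o or ctrl.get_obs(); k=optics.calibration('wrist'); M=np.array(k['mount'])
    R=Ro.from_euler('xyz',o['tool_rot']).as_matrix()
    d=np.array([(uv[0]-k['cx'])/k['fx'],(uv[1]-k['cy'])/k['fy'],1.])
    return np.array(o['tool_pos'])+R@M[:3,3], R@M[:3,:3]@d
def watz(uv,z,o=None):
    p,d=wray(uv,o); return p+d*(z-p[2])/d[2]
def greens(im,amin=20):
    h=cv2.cvtColor(im,cv2.COLOR_RGB2HSV); m=cv2.inRange(h,(24,70,25),(45,255,255))
    n,l,s,c=cv2.connectedComponentsWithStats(cv2.morphologyEx(m,cv2.MORPH_OPEN,np.ones((2,2))))
    return [(s[i,4],c[i],s[i,2:4]) for i in range(1,n) if s[i,4]>=amin]
E
python3 - <<'E'
from h import *
np.set_printoptions(precision=4,suppress=True)
o=ctrl.get_obs(); print(o['time_s'],o['tool_pos'],o['tool_rot'],o['grip_width'],o['joint_positions'],o['force'])
w=shot('wrist','w1')
for x in optics.spot_point('wrist','olive1'): print('net',round(float(x['conf']),2),np.round(x['uv'],1),watz(x['uv'],.018))
for a,c,s in greens(w,80): print('seg w',a,c,s,watz(c,.018))
t=shot('top')
for a,c,s in greens(t,12):
  if 400<c[0]<490 and 210<c[1]<330: print('seg t',a,c,s,atz('top',c,.018))
t=shot('scene')
for a,c,s in greens(t,12):
  if 245<c[0]<355 and 160<c[1]<220: print('seg s',a,c,s,atz('scene',c,.018))
E
```

```text
2.9167 [ 0.5077 -0.2422  0.2558] [ 3.1403 -0.0005  1.5756] 0.05030837022974547 [ 1.0395  0.3941 -0.8148  1.7394  0.3113  1.142   0.1367] [ 0.1264 -0.8577  0.1291]
net 0.94 [403.9 194.8] [ 0.5993 -0.2339  0.018 ]
net 0.8 [373.8 260.9] [ 0.5702 -0.3088  0.018 ]
net 0.72 [324.  181.4] [ 0.5135 -0.2195  0.018 ]
net 0.69 [258.9 159.2] [ 0.4455 -0.1963  0.018 ]
net 0.67 [243.8 224.9] [ 0.4256 -0.2668  0.018 ]
seg w 2632 [194.1106  22.0543] [62 51] [ 0.39   -0.0695  0.018 ]
seg w 2435 [558.4661  46.4177] [68 78] [ 0.7386 -0.0909  0.018 ]
seg w 3248 [609.8396  29.3762] [61 63] [ 0.7848 -0.0764  0.018 ]
seg w 8108 [568.4191 165.6977] [132 111] [ 0.7699 -0.2035  0.018 ]
seg w 190 [632.1526 130.1474] [20 17] [ 0.8281 -0.168   0.018 ]
seg w 524 [257.9905 160.6469] [27 26] [ 0.4444 -0.1978  0.018 ]
seg w 494 [323.5668 181.8785] [26 25] [ 0.5131 -0.22    0.018 ]
seg w 491 [398.3096 195.7108] [26 25] [ 0.5934 -0.2348  0.018 ]
seg w 457 [242.3632 227.5427] [25 24] [ 0.4238 -0.2698  0.018 ]
seg w 12028 [542.2509 299.9776] [156 127] [ 0.7689 -0.3573  0.018 ]
seg w 432 [377.1644 261.9861] [24 24] [ 0.5741 -0.3101  0.018 ]
seg t 105 [435.8952 235.7048] [11 12] [ 0.5909 -0.2315  0.018 ]
seg t 20 [465.9 240.4] [5 6] [ 0.5786 -0.2996  0.018 ]
seg t 109 [431.422  270.6055] [12 12] [ 0.5106 -0.2175  0.018 ]
seg t 105 [423.1143 301.1143] [11 12] [ 0.4418 -0.1957  0.018 ]
seg t 108 [455.5741 309.4537] [12 12] [ 0.4218 -0.2677  0.018 ]
seg s 76 [324.9474 172.5263] [ 9 10] [ 0.428  -0.2596  0.018 ]
seg s 80 [266.3125 183.55  ] [10 10] [ 0.5773 -0.2982  0.018 ]
seg s 79 [333.3165 190.5443] [10 10] [ 0.4478 -0.1882  0.018 ]
seg s 81 [305.2346 195.1605] [10 10] [ 0.5163 -0.2092  0.018 ]
seg s 83 [273.759  203.0964] [10 11] [ 0.5966 -0.2233  0.018 ]
```

View pics/w1.png

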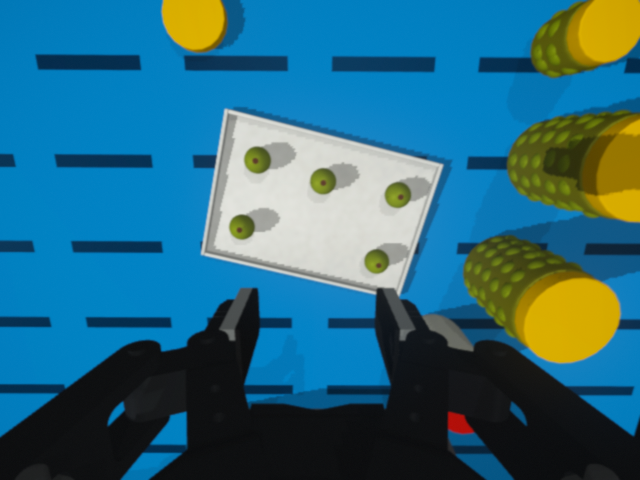

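The wrist view shows all five olives, at (258,160), (323,182), (398,195), (242,227) and (376,262). The segmentation agrees between wrist and top to about 3 mm. I'll grasp the middle olive at (0.5125, -0.219).

Call:
arm_command([
  [5, 0.5, 2.3, -3.0, -0.3],
  [5, 0, 0, -4, 0],
  [5, 0, 0, -4, 0],
  [5, 0, 0, -4, 0],
  [5, 0, 0, -4, 0],
])

```text
time_s: 3.53
tool_pos: [0.5103, -0.2239, 0.0636]
tool_rot: [3.142, 0.001, 1.562]
force: [-0.5, -0.4, -1.1]
grip_width: 0.0498
grasp_force: 0.0
```

Call:
arm_command([
  [5, 0, 0, -4, 0],
  [5, 0, 0, -2, 0],
  [5, 0, 0, 0, 0],
  [2, 0, 0, 0, 0],
  [2, 0, 0, 0, 0],
], newtons=25)

```text
time_s: 3.95
tool_pos: [0.5105, -0.2234, 0.0049]
tool_rot: [-3.141, 0.0, 1.563]
force: [0.1, -0.7, 0.9]
grip_width: 0.0268
grasp_force: 13.3
```

Call:
arm_command([
  [2, 0, 0, 0, 0],
  [2, 0, 0, 0, 0],
  [2, 0, 0, 4, 0],
  [2, 0, 0, 4, 0],
  [2, 0, 0, 0, 0],
])

```text
time_s: 4.37
tool_pos: [0.5158, -0.2232, 0.0918]
tool_rot: [3.132, 0.004, 1.565]
force: [1.8, 0.5, 0.3]
grip_width: 0.0261
grasp_force: 24.8
```

Call:
arm_command([
  [2, 0.3, 2.8, 2.4, 0],
  [2, 0.3, 2.8, 2.4, 0],
  [2, 0.3, 2.8, 2.4, 0.3],
  [2, 0.3, 2.8, 2.4, 0],
  [2, 0.3, 2.8, 2.4, 0],
])

```text
time_s: 4.78
tool_pos: [0.5259, -0.081, 0.2068]
tool_rot: [3.141, 0.001, 1.57]
force: [1.3, 0.2, -0.1]
grip_width: 0.0261
grasp_force: 24.8
```

Call:
arm_command([
  [2, 0.3, 3.5, 0.8, 0],
  [2, 0.3, 3.5, 0.8, 0],
  [2, 0.3, 3.5, 0.8, 0.3],
  [2, 0.3, 3.5, 0.8, 0],
  [2, 0.3, 3.5, 0.8, 0],
])

```text
time_s: 5.2
tool_pos: [0.5411, 0.0941, 0.2462]
tool_rot: [3.14, 0.001, 1.575]
force: [1.5, -0.4, -0.5]
grip_width: 0.0259
grasp_force: 24.8
```

Call:
arm_command([
  [2, 0, 3, 0, 0],
  [2, 0, 0, 0, 0],
  [2, 0, 0, 0, 0],
])

```text
time_s: 5.45
tool_pos: [0.5407, 0.1255, 0.2459]
tool_rot: [3.141, -0.001, 1.58]
force: [0.2, -1.0, -0.1]
grip_width: 0.0261
grasp_force: 24.8
```

```bash
python3 - <<'E'
from h import *
np.set_printoptions(precision=4,suppress=True)
o=ctrl.get_obs(); print(o['time_s'],o['tool_pos'],o['tool_rot'],o['grip_width'],o['joint_positions'])
w=shot('wrist','w2')
for t,z in (('pocket1',.034),('holder',.012),('knob',.106),('tester',0)):
  for x in optics.spot_point('wrist',t): print(t,round(float(x['conf']),2),np.round(x['uv'],1),watz(x['uv'],z))
h=cv2.cvtColor(w,cv2.COLOR_RGB2HSV)
for nm,lo,hi in (('dark',(0,0,0),(180,255,60)),('red',(0,150,80),(6,255,255)),('green',(50,120,40),(85,255,255))):
  n,l,s,c=cv2.connectedComponentsWithStats(cv2.inRange(h,lo,hi))
  for i in range(1,n):
    if 150<s[i,4]<6000: print(nm,s[i],c[i],watz(c[i],.036),watz(c[i],.030),watz(c[i],.05))
E
```

```text
5.45 [0.5407 0.1255 0.2459] [ 3.1406 -0.0005  1.5801] 0.026108808284577317 [ 0.4253  0.4143 -0.8923  1.7671  0.3539  1.1292 -0.5703]
pocket1 0.95 [327.2 153.2] [0.5513 0.1781 0.034 ]
pocket1 0.75 [325.9 231.2] [0.5509 0.1001 0.034 ]
pocket1 0.67 [324.5 190.8] [0.549  0.1417 0.034 ]
pocket1 0.67 [329.9  67.2] [0.5528 0.2542 0.034 ]
pocket1 0.64 [323.  263.6] [0.5482 0.0647 0.034 ]
pocket1 0.59 [325.7 110. ] [0.5494 0.2175 0.034 ]
pocket1 0.45 [532.9 228.3] [0.7633 0.104  0.034 ]
holder 0.9 [229.8  81.4] [0.4562 0.2444 0.012 ]
knob 0.78 [417.4 182.5] [0.6208 0.1576 0.106 ]
tester 0.91 [322.9 168. ] [0.548  0.1606 0.    ]
dark [428   0  27  35 741] [440.2848  15.6289] [0.649  0.2943 0.036 ] [0.6509 0.296  0.03  ] [0.6448 0.2902 0.05  ]
dark [ 311   53   33   34 1080] [326.6778  69.2815] [0.5503 0.2513 0.036 ] [0.5504 0.2523 0.03  ] [0.55   0.2489 0.05  ]
dark [ 311   96   31   34 1020] [325.748 112.748] [0.5498 0.2141 0.036 ] [0.5499 0.2145 0.03  ] [0.5495 0.2132 0.05  ]
dark [310 138  31  31 936] [324.61   152.9626] [0.549  0.1776 0.036 ] [0.5491 0.1774 0.03  ] [0.5487 0.1781 0.05  ]
dark [397 170  30  25 646] [411.5805 181.4814] [0.6348 0.1505 0.036 ] [0.6364 0.1498 0.03  ] [0.6311 0.1521 0.05  ]
dark [310 178  29  28 812] [324.  191.5] [0.5487 0.1405 0.036 ] [0.5488 0.1396 0.03  ] [0.5484 0.1425 0.05  ]
dark [309 215  30  26 724] [323.268  227.9558] [0.5482 0.1033 0.036 ] [0.5483 0.1018 0.03  ] [0.548  0.1067 0.05  ]
dark [309 251  28  19 394] [323.2538 258.4721] [0.5484 0.0704 0.036 ] [0.5485 0.0684 0.03  ] [0.5482 0.0752 0.05  ]
dark [403 290  19  27 390] [411.4718 304.7103] [0.6446 0.0176 0.036 ] [0.6464 0.0147 0.03  ] [0.6405 0.0245 0.05  ]
green [ 201   56   44   42 1652] [222.5103  76.9189] [0.4555 0.2447 0.036 ] [0.454  0.2457 0.03  ] [0.4589 0.2426 0.05  ]
```

View pics/w2.png

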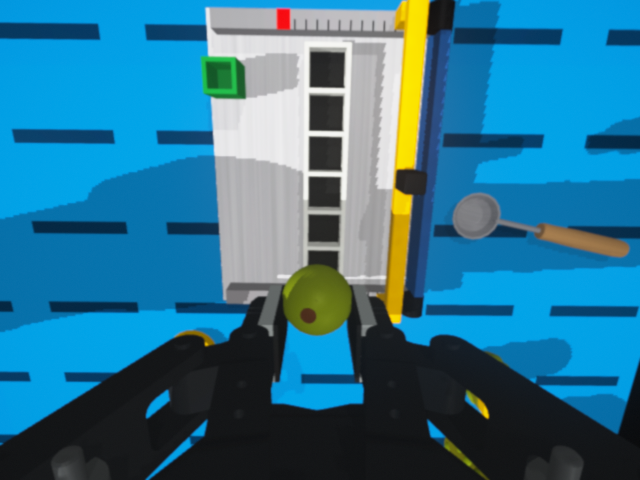

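The wrist view shows pocket rims in col ~325, rows 69 to 258, plus the holder at (222,77) and the knob at (411,181). The held olive is at (318,300). Now I measure the held olive's offset from the TCP, and the strip edges.

```bash
python3 - <<'E'
from h import *
np.set_printoptions(precision=4,suppress=True)
o=ctrl.get_obs()
w=cv2.cvtColor(cv2.imread('pics/w2.png'),cv2.COLOR_BGR2RGB)
h=cv2.cvtColor(w,cv2.COLOR_RGB2HSV);m=cv2.inRange(h,(22,70,25),(45,255,255));m[:255]=0;m[345:]=0
n,l,s,c=cv2.connectedComponentsWithStats(m);i=1+np.argmax(s[1:,4]);print(s[i],c[i])
(cx,cy),r=cv2.minEnclosingCircle(np.argwhere(l==i)[:,::-1].astype(np.float32));print(cx,cy,r)
for z in(.254,.258,.262): print(z,watz((cx,cy),z)-np.array(o['tool_pos']))
k=optics.calibration('wrist');print('depth from r',.014*k['fx']/r)
g=cv2.cvtColor(w,cv2.COLOR_RGB2GRAY)
print('col 346',g[30:295,346].tolist())
print('col 326',g[30:270,326].tolist())
print('row154',g[154,295:360].tolist())
E
```

```text
[ 282  264   71   71 3759] [317.1248 298.2325]
316.7091369628906 299.488525390625 36.3162727355957
0.254 [0.0003 0.0059 0.009 ]
0.258 [0.0003 0.0078 0.013 ]
0.262 [0.0003 0.0097 0.017 ]
depth from r 0.13730478563320633
col 346 [153, 124, 112, 112, 113, 118, 146, 192, 215, 210, 192, 195, 228, 242, 245, 244, 240, 226, 207, 209, 215, 221, 225, 226, 226, 227, 227, 227, 228, 229, 230, 230, 230, 231, 231, 231, 231, 232, 232, 233, 234, 234, 235, 235, 236, 236, 237, 238, 239, 239, 239, 240, 240, 240, 240, 240, 239, 240, 243, 245, 245, 245, 245, 243, 242, 243, 243, 244, 244, 245, 245, 245, 244, 245, 245, 245, 245, 245, 244, 244, 244, 244, 244, 245, 245, 245, 245, 245, 245, 245, 245, 245, 245, 245, 245, 245, 245, 245, 245, 244, 244, 244, 244, 244, 244, 244, 244, 244, 244, 244, 243, 243, 243, 243, 243, 243, 243, 243, 243, 243, 243, 243, 242, 242, 242, 242, 242, 241, 241, 241, 241, 241, 241, 239, 238, 237, 237, 237, 237, 237, 235, 233, 232, 233, 232, 232, 230, 229, 228, 228, 228, 228, 228, 227, 224, 223, 223, 223, 222, 220, 215, 214, 213, 213, 213, 212, 211, 206, 203, 198, 187, 183, 181, 181, 18
[... 1072 characters left out ...]
234, 175, 89, 48, 43, 44, 45, 44, 46, 47, 46, 45, 44, 45, 46, 47, 47, 47, 45, 42, 41, 41, 42, 41, 41, 40, 40, 41, 41, 42, 45, 74, 124, 140, 148, 169, 189, 195, 183, 129, 68, 42, 38, 39, 39, 38, 39, 40, 39, 40, 39, 39, 40, 39, 40, 38, 38, 38, 39, 38, 39, 38, 39, 39, 38, 41, 68, 116, 136, 140, 146, 163, 185, 193, 181, 129, 66, 39, 36, 36, 36, 36, 36, 35, 36, 36, 36, 36, 35, 38, 51, 70, 77, 80, 83]
row154 [234, 234, 233, 230, 226, 225, 227, 227, 233, 241, 244, 244, 233, 184, 106, 56, 45, 46, 44, 45, 44, 44, 44, 44, 45, 44, 45, 45, 43, 44, 45, 46, 48, 49, 50, 50, 50, 51, 51, 51, 51, 50, 50, 50, 50, 70, 132, 197, 234, 243, 245, 242, 228, 197, 181, 179, 178, 177, 179, 181, 182, 181, 181, 179, 179]
```

```bash
python3 - <<'E'
from h import *
np.set_printoptions(precision=4,suppress=True)
for r,y in ((44,.114),(90,.076),(133.6,.038),(174.2,0),(212.2,-.038),(248.2,-.076)):
    p=watz((325,r),.036); print(r,p,p[1]-y)
E
```

```text
44 [0.5486 0.2718 0.036 ] 0.15784979769112162
90 [0.5489 0.2339 0.036 ] 0.15786388808651475
133.6 [0.5492 0.1955 0.036 ] 0.1574729921848166
174.2 [0.5495 0.1574 0.036 ] 0.15742755694809313
212.2 [0.5499 0.1196 0.036 ] 0.15761980271575254
248.2 [0.5502 0.0817 0.036 ] 0.15765914240214235
```

The wall tops fit a row centre at y=0.158 (wrist) with rim z=0.036, against y≈0.160 from the top camera. I take the centre as (0.548, 0.160). The held olive sits about +6 mm in y from the TCP, and it goes to pocket 4.

Call:
arm_command([
  [2, 0.4, 2.4, -3, 0],
  [2, 0.3, 2.4, -3, 0],
  [2, 0, 0, -4, 0],
  [2, 0, 0, -4, 0],
  [2, 0, 0, -3, 0],
])

```text
time_s: 6.12
tool_pos: [0.5471, 0.1694, 0.0722]
tool_rot: [-3.139, 0.001, 1.574]
force: [-0.2, -1.2, -0.1]
grip_width: 0.0263
grasp_force: 24.8
```

Call:
arm_command([
  [2, 0, 0, 0, 0],
  [2, 0, 0, 0, 0],
])

```text
time_s: 6.28
tool_pos: [0.5471, 0.1696, 0.0741]
tool_rot: [-3.138, 0.001, 1.574]
force: [1.1, 0.9, 1.6]
grip_width: 0.0264
grasp_force: 24.8
```

Call:
arm_command([
  [2, 0.1, 0.35, -2.6, 0],
  [2, 0, 0, -1.0, 0],
  [2, 0, 0, 0, 0],
  [4.2, 0, 0, 0, 0],
  [4.2, 0, 0, 0, 0],
])

```text
time_s: 6.7
tool_pos: [0.5503, 0.1747, 0.0411]
tool_rot: [3.139, -0.001, 1.575]
force: [0.0, 0.1, -0.5]
grip_width: 0.0417
grasp_force: 0.0
```

Call:
arm_command([
  [4.2, 0, 0, 0, 0],
  [4.2, 0, 0, 2, 0],
  [4.2, 0, 0, 4, 0],
  [4.2, 0, 0, 4, 0],
  [5, 0, 0, 0, 0],
])

```text
time_s: 7.12
tool_pos: [0.5538, 0.1774, 0.1478]
tool_rot: [3.129, -0.004, 1.576]
force: [1.0, 0.5, 0.3]
grip_width: 0.0499
grasp_force: 0.0
```

```bash
cat >> h.py <<'E'
def status():
    "olives in pockets and in tray from top (segmented)"
    t=shot('top')
    for a,c,s in greens(t,12):
      p=atz('top',c,.034 if c[0]<340 else .018)
      if .38<p[0]<.66 and -.38<p[1]<.3: print('olive',a,np.round(c,1),np.round(p,4),'pocket',round(float((p[1]-.160+.095)/.038+1),2) if p[1]>0 else '')
E
python3 - <<'E'
from h import *
o=ctrl.get_obs(); print(o['tool_pos'],o['tool_rot'])
status()
w=shot('wrist','w3')
for a,c,s in greens(w,80): print(a,c,s,watz(c,.034))
E
```

```text
[0.55376795 0.17738319 0.14779543] [ 3.12941096 -0.00371749  1.57617155]
olive 104 [435.9 235.7] [ 0.591  -0.2316  0.018 ] pocket 
olive 107 [469.1 243.2] [ 0.5719 -0.3066  0.018 ] pocket 
olive 104 [423.1 301.2] [ 0.4417 -0.1956  0.018 ] pocket 
olive 111 [455.6 309.5] [ 0.4218 -0.2677  0.018 ] pocket 
5809 [426.26011362 137.89757273] [ 47 232] [0.62636451 0.24588337 0.034     ]
181 [414.27071823  50.0441989 ] [ 9 26] [0.61388292 0.29989117 0.034     ]
1185 [311.73248945 229.8649789 ] [40 39] [0.54827683 0.18097611 0.034     ]
1011 [150.24233432 463.40850643] [51 36] [ 0.4041096  -0.03455628  0.034     ]
521 [495.09021113 470.40115163] [35 24] [ 0.71444507 -0.04308409  0.034     ]
```

View pics/w3.png

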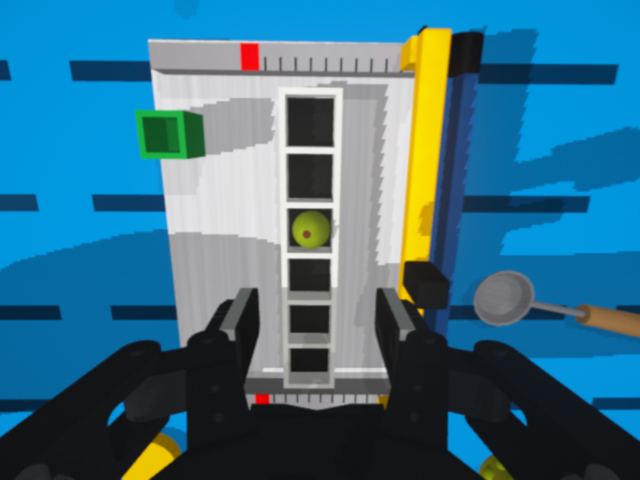

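The third cell from the top, pocket 4, holds the olive, seen at (312,230). Next is olive A at (0.591,-0.231).

Call:
arm_command([
  [5, 0.3, -3.8, 0, 0],
  [5, 0.3, -3.8, 0, 0],
  [5, 0.4, -3.8, 0, 0],
  [5, 0.3, -3.8, 0, 0],
  [5, 0.4, -3.8, 0, 0],
])

```text
time_s: 7.63
tool_pos: [0.565, -0.0175, 0.1385]
tool_rot: [-3.14, 0.0, 1.576]
force: [0.7, 0.7, 0.6]
grip_width: 0.0499
grasp_force: 0.0
```

Call:
arm_command([
  [5, 0.4, -3.8, 0, 0],
  [5, 0.3, -3.8, 0, 0],
  [5, 0.4, -3.8, 0, 0],
  [5, 0.3, -3.8, 0, 0],
  [5, 0.4, -3.8, 0, 0],
])

```text
time_s: 8.05
tool_pos: [0.5828, -0.2076, 0.1383]
tool_rot: [-3.14, -0.0, 1.575]
force: [0.7, -0.5, 0.0]
grip_width: 0.0501
grasp_force: 0.0
```

Call:
arm_command([
  [5, 0, -2.4, -2, 0],
  [5, 0, 0, -4, 0],
  [5, 0, 0, -2, 0],
  [5, 0, 0, 0, 0],
  [5, 0, 0, 0, 0],
])

```text
time_s: 8.47
tool_pos: [0.5826, -0.2287, 0.0577]
tool_rot: [-3.138, -0.002, 1.576]
force: [0.3, 1.1, -0.1]
grip_width: 0.0499
grasp_force: 0.0
```

Call:
arm_command([
  [4.2, 0.7, -0.3, -2.5, 0],
  [4.2, 0, 0, 0, 0],
  [4.2, 0, 0, -2.0, 0],
  [4.2, 0, 0, 0, 0],
])

```text
time_s: 8.8
tool_pos: [0.5903, -0.2318, 0.0136]
tool_rot: [-3.14, -0.001, 1.576]
force: [-1.1, 0.4, -0.7]
grip_width: 0.042
grasp_force: 0.0
```

Call:
arm_command([
  [2, 0, 0, 0, 0],
  [2, 0, 0, 0, 0],
  [2, 0, 0, 0, 0],
  [2, 0, 0, 0, 0],
])

```text
time_s: 9.13
tool_pos: [0.592, -0.2328, 0.0158]
tool_rot: [3.14, 0.001, 1.576]
force: [0.5, -0.6, -0.0]
grip_width: 0.0258
grasp_force: 24.7
```

Call:
arm_command([
  [2, 0, 0, 3, 0],
  [2, 0, 0, 4, 0],
  [2, 0, 0, 3, 0],
  [2, 0, 0, 0, 0],
  [2, 0, 0, 0, 0],
])

```text
time_s: 9.55
tool_pos: [0.5931, -0.2332, 0.1176]
tool_rot: [3.137, 0.003, 1.575]
force: [0.1, -0.0, -0.7]
grip_width: 0.0258
grasp_force: 24.7
```

```bash
cat >> h.py <<'E'
def held(n=None):
    o=ctrl.get_obs(); w=shot('wrist',n); h=cv2.cvtColor(w,cv2.COLOR_RGB2HSV);m=cv2.inRange(h,(22,70,25),(45,255,255))
    m[:240]=0;m[360:]=0;m[:,:260]=0;m[:,375:]=0
    n,l,s,c=cv2.connectedComponentsWithStats(m)
    if n<2: print('none');return
    i=1+np.argmax(s[1:,4]);(cx,cy),r=cv2.minEnclosingCircle(np.argwhere(l==i)[:,::-1].astype(np.float32))
    k=optics.calibration('wrist');M=np.array(k['mount']);d=.014*k['fx']/(r-.5)
    print('held px',cx,cy,r,'tool off by r',M[:3,3]+d*M[:3,:3]@[(cx-k['cx'])/k['fx'],(cy-k['cy'])/k['fy'],1])
    print('at +13mm',np.round(watz((cx,cy),o['tool_pos'][2]+.013)-o['tool_pos'],4))
E
python3 -c "
from h import *
print(ctrl.get_obs()['tool_pos']);held();status()"
```

```text
[ 0.59309855 -0.2331674   0.11756705]
held px 310.5 311.5 44.30021286010742 tool off by r [ 0.01671171 -0.00162136 -0.04068172]
at +13mm [-0.0038  0.0037  0.013 ]
olive 48 [442.1 229.3] [ 0.6057 -0.2464  0.018 ] pocket 
olive 106 [469.2 243.3] [ 0.5718 -0.3067  0.018 ] pocket 
olive 127 [256.4 258. ] [0.5451 0.1794 0.034 ] pocket 4.01
olive 104 [423.  301.2] [ 0.4416 -0.1954  0.018 ] pocket 
olive 110 [455.6 309.4] [ 0.4218 -0.2678  0.018 ] pocket
```

Call:
arm_command([
  [2, -0.4, 3.7, 0.2, 0],
  [2, -0.4, 3.7, 0.2, 0],
  [2, -0.5, 3.7, 0.2, 0],
  [2, -0.4, 3.7, 0.2, 0],
  [2, -0.5, 3.7, 0.2, 0],
])

```text
time_s: 10.07
tool_pos: [0.5675, -0.0461, 0.1228]
tool_rot: [-3.139, -0.001, 1.575]
force: [0.8, -0.5, -0.6]
grip_width: 0.0263
grasp_force: 24.8
```

Call:
arm_command([
  [2, -0.5, 3.7, 0.2, 0],
  [2, -0.4, 3.7, 0.2, 0],
  [2, -0.5, 3.7, 0.2, 0],
  [2, -0.4, 3.7, 0.2, 0],
  [2, -0.5, 3.7, 0.2, 0],
])

```text
time_s: 10.48
tool_pos: [0.5446, 0.1386, 0.1329]
tool_rot: [-3.139, 0.0, 1.575]
force: [1.2, -0.3, -0.3]
grip_width: 0.0255
grasp_force: 24.8
```

Call:
arm_command([
  [2, 0, 0, -4, 0],
  [2, 0, 0, -2.5, 0],
  [2, 0, 0, 0, 0],
  [2, 0, 0, 0, 0],
])

```text
time_s: 10.82
tool_pos: [0.5439, 0.1369, 0.0672]
tool_rot: [-3.136, 0.001, 1.576]
force: [0.4, 0.4, -0.1]
grip_width: 0.0262
grasp_force: 24.8
```

Call:
arm_command([
  [2, 0.4, 0.35, -1.5, 0],
  [2, 0, 0, -1.4, 0],
  [2, 0, 0, 0, 0],
  [4.2, 0, 0, 0, 0],
  [4.2, 0, 0, 0, 0],
])

```text
time_s: 11.23
tool_pos: [0.5504, 0.1407, 0.041]
tool_rot: [3.141, -0.0, 1.575]
force: [-0.5, -0.4, 0.4]
grip_width: 0.0425
grasp_force: 0.0
```

Call:
arm_command([
  [4.2, 0, 0, 0, 0],
  [4.2, 0, 0, 2, 0],
  [4.2, 0, 0, 4, 0],
  [4.2, 0, 0, 4, 0],
  [4.4, 0, 0, 0, 0],
])

```text
time_s: 11.65
tool_pos: [0.5547, 0.1435, 0.1484]
tool_rot: [3.13, -0.003, 1.576]
force: [1.0, 1.1, 0.7]
grip_width: 0.0441
grasp_force: 0.0
```

```bash
python3 -c "
from h import *
print(ctrl.get_obs()['tool_pos'])
w=shot('wrist')
for a,c,s in greens(w,300): print(a,c,s,watz(c,.034))
status()"
```

```text
[0.55474786 0.14347297 0.14840186]
5805 [424.16330749 101.72799311] [ 46 212] [0.62682598 0.23682667 0.034     ]
1259 [308.87609214 184.44162033] [40 40] [0.54910817 0.18111607 0.034     ]
1135 [308.46519824 237.30660793] [39 38] [0.5487481  0.14198582 0.034     ]
606 [409.67656766 258.74752475] [24 36] [0.62551613 0.12528591 0.034     ]
322 [161.90372671 448.19254658] [28 30] [ 0.41810906 -0.05270852  0.034     ]
328 [492.30487805 467.30792683] [28 31] [ 0.7166596  -0.07594363  0.034     ]
olive 108 [469.1 243.2] [ 0.572  -0.3067  0.018 ] pocket 
olive 103 [423.  301.2] [ 0.4416 -0.1955  0.018 ] pocket 
olive 110 [455.6 309.4] [ 0.4218 -0.2678  0.018 ] pocket
```

Pockets 3 and 4 are seated. Next is olive B at (0.573,-0.308).

Call:
arm_command([
  [4.4, 0.2, -3.7, 0, 0],
  [4.4, 0.2, -3.7, 0, 0],
  [4.4, 0.2, -3.7, 0, 0],
  [4.4, 0.2, -3.7, 0, 0],
  [4.4, 0.2, -3.7, 0, 0],
])

```text
time_s: 12.17
tool_pos: [0.559, -0.0459, 0.1394]
tool_rot: [-3.14, 0.0, 1.576]
force: [1.0, 0.9, -0.2]
grip_width: 0.0438
grasp_force: 0.0
```

Call:
arm_command([
  [4.4, 0.2, -3.7, 0, 0],
  [4.4, 0.2, -3.7, 0, 0],
  [4.4, 0.2, -3.7, 0, 0],
  [4.4, 0.2, -3.7, 0, 0],
  [4.4, 0.2, -3.7, 0, 0],
])

```text
time_s: 12.58
tool_pos: [0.5688, -0.2309, 0.1392]
tool_rot: [-3.14, -0.0, 1.575]
force: [1.0, 0.4, -0.1]
grip_width: 0.044
grasp_force: 0.0
```

Call:
arm_command([
  [4.4, 0.2, -3.7, 0, 0],
  [4.4, 0.2, -3.7, 0, 0],
  [4.4, 0, 0, -4, 0],
  [4.4, 0, 0, -4, 0],
  [4.4, 0, 0, 0, 0],
])

```text
time_s: 13.0
tool_pos: [0.5668, -0.3021, 0.051]
tool_rot: [-3.128, -0.006, 1.573]
force: [-3.1, 1.1, -1.0]
grip_width: 0.0439
grasp_force: 0.0
```

```bash
python3 -c "
from h import *
status()
import time
o=ctrl.get_obs();print(o['tool_pos'])
w=shot('wrist')
for a,c,s in greens(w,300): print(a,c,s,watz(c,.018))
"
```

```text
olive 98 [468.7 243.5] [ 0.5713 -0.3056  0.018 ] pocket 
olive 127 [256.4 258. ] [0.5451 0.1794 0.034 ] pocket 4.01
olive 125 [273.6 257.6] [0.5452 0.1405 0.034 ] pocket 2.99
olive 105 [423.  301.2] [ 0.4416 -0.1955  0.018 ] pocket 
olive 109 [455.6 309.4] [ 0.4218 -0.2677  0.018 ] pocket 
[ 0.56911383 -0.30150243  0.05477139]
2072 [629.30067568  74.80501931] [ 26 119] [ 0.71971135 -0.20166346  0.018     ]
3721 [50.24428917 50.51410911] [76 68] [ 0.4466646  -0.19250883  0.018     ]
2779 [ 39.23065851 206.0474991 ] [69 54] [ 0.42624203 -0.26640648  0.018     ]
19637 [586.70331517 318.7413556 ] [129 219] [ 0.7265061  -0.32952278  0.018     ]
1955 [331.53810742 280.08388747] [51 52] [ 0.58049074 -0.3069602   0.018     ]
```

Call:
arm_command([
  [4.4, 0.5, -0.4, -2.0, 0],
  [4.4, 0, 0, 0, 0],
  [4.4, 0, 0, 0, 0],
])

```text
time_s: 13.35
tool_pos: [0.58, -0.3066, 0.042]
tool_rot: [3.141, 0.0, 1.576]
force: [-1.0, -0.5, 0.3]
grip_width: 0.0436
grasp_force: 0.0
```

```bash
python3 -c "
from h import *
o=ctrl.get_obs();print(o['tool_pos'],o['tool_rot'])
w=shot('wrist','w4')
for a,c,s in greens(w,300): print(a,c,s,watz(c,.018))
"
```

```text
[ 0.58000037 -0.30663816  0.04197104] [3.14054232e+00 4.54214204e-04 1.57638869e+00]
2039 [15.90681707 34.08631682] [38 66] [ 0.45340463 -0.19521437  0.018     ]
2681 [627.47407684  59.83327117] [ 29 123] [ 0.71373394 -0.2035065   0.018     ]
1170 [ 11.38717949 201.1957265 ] [29 55] [ 0.43519306 -0.26626152  0.018     ]
21909 [581.75608198 316.16130357] [139 224] [ 0.71973694 -0.325509    0.018     ]
2275 [309.15824176 279.24307692] [55 55] [ 0.57685599 -0.30543294  0.018     ]
```

View pics/w4.png

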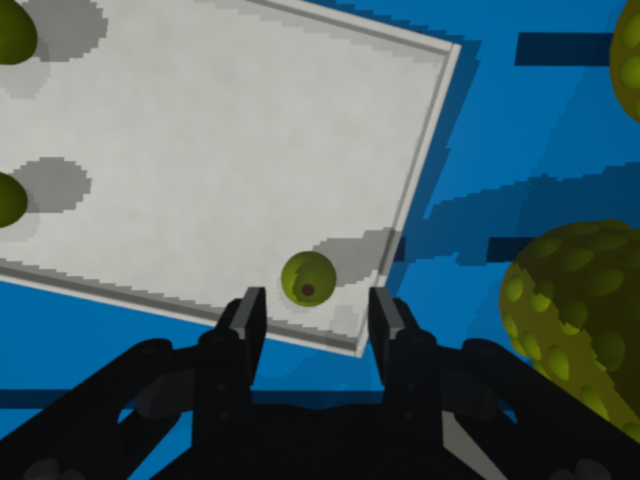

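The olive is at (309,279) and the finger mid-line is at col 317, so I shift x by -4 mm and descend to just above rim height.

Call:
arm_command([
  [4.4, -0.4, 0, -1.4, 0],
  [4.4, 0, 0, -1.4, 0],
  [4.4, 0, 0, 0, 0],
  [2, 0, 0, 0, 0],
  [2, 0, 0, 0, 0],
])

```text
time_s: 13.82
tool_pos: [0.575, -0.3068, 0.0121]
tool_rot: [-3.141, -0.0, 1.576]
force: [-0.3, 0.0, 0.4]
grip_width: 0.0258
grasp_force: 24.6
```

Call:
arm_command([
  [2, 0, 0, 0, 0],
  [2, 0, 0, 0, 0],
  [2, 0, 0, 3, 0],
  [2, 0, 0, 4, 0],
  [2, 0, 0, 3, 0],
])

```text
time_s: 14.23
tool_pos: [0.5757, -0.3067, 0.1144]
tool_rot: [3.141, -0.0, 1.576]
force: [1.0, -0.8, -0.5]
grip_width: 0.026
grasp_force: 24.7
```

Call:
arm_command([
  [2, -0.1, 3.7, 0, 0],
  [2, -0.2, 3.7, 0, 0],
  [2, -0.3, 3.7, 0, 0],
  [2, -0.3, 3.7, 0, 0],
  [2, -0.3, 3.7, 0, 0],
])

```text
time_s: 14.65
tool_pos: [0.5631, -0.1205, 0.113]
tool_rot: [3.14, 0.0, 1.575]
force: [0.3, -0.0, 0.4]
grip_width: 0.0259
grasp_force: 24.7
```

Call:
arm_command([
  [2, -0.3, 3.7, 0.3, 0],
  [2, -0.3, 3.7, 0.3, 0],
  [2, -0.3, 3.7, 0.3, 0],
  [2, -0.3, 3.7, 0.3, 0],
  [2, -0.3, 3.7, 0.3, 0],
])

```text
time_s: 15.07
tool_pos: [0.548, 0.0647, 0.1281]
tool_rot: [3.14, 0.0, 1.576]
force: [-0.1, -0.0, -0.7]
grip_width: 0.0261
grasp_force: 24.7
```

Call:
arm_command([
  [2, -0.3, 3.6, 0, 0],
  [2, 0, 0, -3, 0],
  [2, 0, 0, -2, 0],
  [2, 0, 0, 0, 0],
  [2, 0, 0, 0, 0],
])

```text
time_s: 15.48
tool_pos: [0.5444, 0.099, 0.0769]
tool_rot: [-3.14, 0.0, 1.576]
force: [-0.1, -0.5, -0.4]
grip_width: 0.026
grasp_force: 24.7
```

Call:
arm_command([
  [2, 0.3, 0.3, -2, 0],
  [2, 0, 0, -1.8, 0],
  [2, 0, 0, 0, 0],
  [4.2, 0, 0, 0, 0],
  [4.2, 0, 0, 0, 0],
])

```text
time_s: 15.9
tool_pos: [0.5493, 0.102, 0.0409]
tool_rot: [3.14, -0.0, 1.575]
force: [0.1, -0.5, 0.8]
grip_width: 0.0423
grasp_force: 0.0
```

Call:
arm_command([
  [4.2, 0, 0, 0, 0],
  [4.2, 0, 0, 2, 0],
  [4.2, 0, 0, 4, 0],
  [4.2, 0, 0, 4, 0],
  [4.4, 0, 0, 0, 0],
])

```text
time_s: 16.32
tool_pos: [0.5532, 0.1043, 0.1477]
tool_rot: [3.129, -0.002, 1.576]
force: [0.7, 1.0, -0.5]
grip_width: 0.0439
grasp_force: 0.0
```

Call:
arm_command([
  [4.4, -1.2, -3.3, 0, 0],
  [4.4, -1.2, -3.3, 0, 0],
  [4.4, -1.2, -3.3, 0, 0],
  [4.4, -1.2, -3.3, 0, 0],
  [4.4, -1.2, -3.3, 0, 0],
])

```text
time_s: 16.73
tool_pos: [0.488, -0.0645, 0.1405]
tool_rot: [3.14, 0.001, 1.576]
force: [0.3, -1.2, -0.2]
grip_width: 0.0438
grasp_force: 0.0
```

Call:
arm_command([
  [4.4, -1.2, -3.3, 0, 0],
  [4.4, -1.2, -3.3, 0, 0],
  [4.4, -1.2, -3.3, -1, 0],
  [4.4, -1.2, -3.3, -2, 0],
  [4.4, 0, 0, -4, 0],
])

```text
time_s: 17.15
tool_pos: [0.4404, -0.2064, 0.0724]
tool_rot: [3.136, 0.01, 1.563]
force: [0.6, -1.7, -1.2]
grip_width: 0.0439
grasp_force: 0.0
```

Call:
arm_command([
  [4.4, 0, 0, -2, 0],
  [4.4, 0, 0, 0, 0],
  [4.4, 0, 0, 0, 0],
])

```text
time_s: 17.4
tool_pos: [0.4401, -0.1946, 0.0497]
tool_rot: [-3.141, -0.001, 1.576]
force: [0.4, 0.7, 0.3]
grip_width: 0.0437
grasp_force: 0.0
```

```bash
python3 -c "
from h import *
o=ctrl.get_obs();print(o['tool_pos'],o['tool_rot'])
w=shot('wrist')
for a,c,s in greens(w,300): print(a,c,s,watz(c,.018))
status()
"
```

```text
[ 0.44012822 -0.19455475  0.04967494] [-3.14109947e+00 -8.37046096e-04  1.57602046e+00]
5400 [204.97240741  22.98722222] [129  57] [ 0.3919681  -0.07616005  0.018     ]
2083 [328.93134902 275.65146423] [53 53] [ 0.44818879 -0.19448741  0.018     ]
1602 [293.16042447 389.00686642] [48 43] [ 0.42834948 -0.26556046  0.018     ]
olive 128 [256.4 258. ] [0.545  0.1795 0.034 ] pocket 4.01
olive 128 [273.6 257.8] [0.5448 0.1405 0.034 ] pocket 2.99
olive 129 [290.7 258. ] [0.5437 0.1017 0.034 ] pocket 1.97
```

Call:
arm_command([
  [4.4, 0.5, 0, -2, 0],
  [4.4, 0, 0, -1.7, 0],
  [4.4, 0, 0, 0, 0],
  [2, 0, 0, 0, 0],
  [2, 0, 0, 0, 0],
])

```text
time_s: 17.92
tool_pos: [0.4464, -0.1949, 0.0139]
tool_rot: [3.14, 0.001, 1.576]
force: [-0.3, 1.2, -0.0]
grip_width: 0.0258
grasp_force: 24.5
```

Call:
arm_command([
  [2, 0, 0, 0, 0],
  [2, 0, 0, 0, 0],
  [2, 0, 0, 3, 0],
  [2, 0, 0, 4, 0],
  [2, 0, 0, 4, 0],
])

```text
time_s: 18.33
tool_pos: [0.4441, -0.1942, 0.1232]
tool_rot: [-3.139, -0.002, 1.576]
force: [0.1, -0.6, 0.2]
grip_width: 0.0258
grasp_force: 24.8
```

Call:
arm_command([
  [2, 1.2, 3.2, 0, 0],
  [2, 1.2, 3.2, 0, 0],
  [2, 1.2, 3.2, 0, 0],
  [2, 1.2, 3.2, 0, 0],
  [2, 1.2, 3.2, 0, 0],
])

```text
time_s: 18.75
tool_pos: [0.5056, -0.0341, 0.1232]
tool_rot: [3.14, 0.001, 1.574]
force: [0.4, -0.7, -0.6]
grip_width: 0.0257
grasp_force: 24.8
```

Call:
arm_command([
  [2, 1.2, 3.2, 0, 0],
  [2, 1.2, 3.2, 0, 0],
  [2, 1.2, 3.2, 0, 0],
  [2, 0, 0, -3, 0],
  [2, 0, 0, -2, 0],
])

```text
time_s: 19.17
tool_pos: [0.5424, 0.0643, 0.0728]
tool_rot: [3.138, -0.001, 1.58]
force: [-0.0, -1.2, -0.8]
grip_width: 0.0258
grasp_force: 24.8
```

Call:
arm_command([
  [2, 0, 0, 0, 0],
  [2, 0, 0, 0, 0],
])

```text
time_s: 19.33
tool_pos: [0.5401, 0.0608, 0.0719]
tool_rot: [-3.139, 0.0, 1.576]
force: [-1.0, 0.1, 0.5]
grip_width: 0.0258
grasp_force: 24.8
```

Call:
arm_command([
  [2, 0.6, 0.35, -1.6, 0],
  [2, 0, 0, -1.7, 0],
  [2, 0, 0, 0, 0],
  [4.2, 0, 0, 0, 0],
  [4.2, 0, 0, 0, 0],
])

```text
time_s: 19.75
tool_pos: [0.548, 0.0642, 0.0409]
tool_rot: [3.14, -0.0, 1.575]
force: [0.6, -0.4, -0.4]
grip_width: 0.042
grasp_force: 0.0
```

Call:
arm_command([
  [4.2, 0, 0, 0, 0],
  [4.2, 0, 0, 2, 0],
  [4.2, 0, 0, 4, 0],
  [4.2, 0, 0, 4, 0],
  [4.4, 0, 0, 0, 0],
])

```text
time_s: 20.17
tool_pos: [0.5521, 0.0663, 0.1475]
tool_rot: [3.129, -0.001, 1.576]
force: [1.6, 0.3, -1.0]
grip_width: 0.0443
grasp_force: 0.0
```

Call:
arm_command([
  [4.4, -1.2, -3.3, 0, 0],
  [4.4, -1.2, -3.3, 0, 0],
  [4.4, -1.2, -3.3, 0, 0],
  [4.4, -1.2, -3.3, 0, 0],
  [4.4, -1.2, -3.3, 0, 0],
])

```text
time_s: 20.58
tool_pos: [0.4868, -0.1021, 0.1404]
tool_rot: [3.14, 0.001, 1.576]
force: [0.9, -0.0, 0.5]
grip_width: 0.0442
grasp_force: 0.0
```

Call:
arm_command([
  [4.4, -1.2, -3.3, 0, 0],
  [4.4, -1.2, -3.3, 0, 0],
  [4.4, -1.2, -3.3, 0, 0],
  [4.4, -1.2, -3.3, 0, 0],
  [4.4, -1.2, -3.3, 0, 0],
])

```text
time_s: 21.0
tool_pos: [0.4266, -0.2674, 0.1405]
tool_rot: [3.14, 0.002, 1.575]
force: [1.0, 0.5, 0.6]
grip_width: 0.0442
grasp_force: 0.0
```

Call:
arm_command([
  [4.4, 0, 0, -3, 0],
  [4.4, 0, 0, -4, 0],
  [4.4, 0, 0, -2, 0],
  [4.4, 0, 0, 0, 0],
  [4.4, 0, 0, 0, 0],
])

```text
time_s: 21.42
tool_pos: [0.427, -0.2651, 0.0496]
tool_rot: [-3.141, -0.001, 1.576]
force: [0.0, 0.2, 1.3]
grip_width: 0.0442
grasp_force: 0.0
```

```bash
python3 -c "
from h import *
o=ctrl.get_obs();print(o['tool_pos'],o['tool_rot'])
w=shot('wrist')
for a,c,s in greens(w,300): print(a,c,s,watz(c,.018))
status()
"
```

```text
[ 0.42702336 -0.26507557  0.04956366] [-3.14089921e+00 -9.28761757e-04  1.57597767e+00]
2077 [315.83630236 278.28839673] [53 53] [ 0.42810626 -0.26697694  0.018     ]
olive 128 [256.4 258. ] [0.545  0.1795 0.034 ] pocket 4.01
olive 127 [273.6 257.7] [0.5449 0.1405 0.034 ] pocket 2.99
olive 129 [290.7 258. ] [0.5437 0.1017 0.034 ] pocket 1.96
olive 128 [307.7 258.1] [0.5427 0.0631 0.034 ] pocket 0.95
olive 64 [453.5 309.8] [ 0.421 -0.263  0.018] pocket
```

Call:
arm_command([
  [4.4, 0, -0.2, -2, 0],
  [4.4, 0, 0, -1.6, 0],
  [4.4, 0, 0, 0, 0],
  [2, 0, 0, 0, 0],
  [2, 0, 0, 0, 0],
])

```text
time_s: 21.93
tool_pos: [0.4284, -0.2679, 0.015]
tool_rot: [3.14, 0.001, 1.576]
force: [-0.3, 1.2, 0.3]
grip_width: 0.0255
grasp_force: 24.6
```

Call:
arm_command([
  [2, 0, 0, 0, 0],
  [2, 0, 0, 0, 0],
  [2, 0, 0, 3, 0],
  [2, 0, 0, 4, 0],
  [2, 0, 0, 4, 0],
])

```text
time_s: 22.35
tool_pos: [0.4263, -0.2666, 0.1242]
tool_rot: [-3.14, -0.002, 1.576]
force: [0.4, -0.9, 1.2]
grip_width: 0.0262
grasp_force: 24.9
```

Call:
arm_command([
  [2, 0.9, 3.4, 0, 0],
  [2, 0.9, 3.4, 0, 0],
  [2, 0.9, 3.4, 0, 0],
  [2, 0.9, 3.4, 0, 0],
  [2, 0.9, 3.4, 0, 0],
])

```text
time_s: 22.77
tool_pos: [0.4724, -0.0964, 0.1241]
tool_rot: [3.141, 0.001, 1.575]
force: [1.5, 0.6, 0.7]
grip_width: 0.0259
grasp_force: 24.9
```

Call:
arm_command([
  [2, 0.9, 3.4, 0, 0],
  [2, 0.9, 3.4, 0, 0],
  [2, 0.9, 3.4, 0, 0],
  [2, 0.9, 3.4, 0, 0],
  [2, 0.9, 3.4, 0, 0],
])

```text
time_s: 23.18
tool_pos: [0.5175, 0.074, 0.1239]
tool_rot: [3.141, 0.0, 1.575]
force: [1.3, -0.6, 0.2]
grip_width: 0.0258
grasp_force: 24.9
```

Call:
arm_command([
  [2, 0.9, 3.5, 0, 0],
  [2, 0.8, 3.5, 0, 0],
  [2, 0.8, 3.5, 0, 0],
  [2, 0.5, 3.5, 0, 0],
  [2, 0, 0, 0, 0],
])

```text
time_s: 23.6
tool_pos: [0.5465, 0.2228, 0.1252]
tool_rot: [3.139, -0.008, 1.585]
force: [-0.2, 1.7, 0.7]
grip_width: 0.0258
grasp_force: 24.9
```

Call:
arm_command([
  [2, 0, 0, -3, 0],
  [2, 0, 0, -2, 0],
  [2, 0, 0, 0, 0],
  [2, 0, 0, 0, 0],
])

```text
time_s: 23.93
tool_pos: [0.5462, 0.212, 0.0729]
tool_rot: [-3.139, 0.001, 1.576]
force: [0.8, 0.0, 0.4]
grip_width: 0.0261
grasp_force: 24.9
```

Call:
arm_command([
  [2, 0.2, 0.45, -1.7, 0],
  [2, 0, 0, -1.7, 0],
  [2, 0, 0, 0, 0],
  [4.2, 0, 0, 0, 0],
  [4.2, 0, 0, 0, 0],
])

```text
time_s: 24.35
tool_pos: [0.5502, 0.2173, 0.0411]
tool_rot: [3.14, -0.001, 1.575]
force: [-0.1, 0.5, -0.4]
grip_width: 0.0417
grasp_force: 0.0
```

Call:
arm_command([
  [4.2, 0, 0, 0, 0],
  [4.2, 0, 0, 2, 0],
  [4.2, 0, 0, 4, 0],
  [4.2, 0, 0, 4, 0],
  [4.2, 0, -3.5, 2, 0],
])

```text
time_s: 24.77
tool_pos: [0.5501, 0.1919, 0.1661]
tool_rot: [3.134, -0.009, 1.586]
force: [1.7, 1.8, 1.6]
grip_width: 0.0418
grasp_force: 0.0
```

Call:
arm_command([
  [4, 0, -3.5, 2, 0],
  [4, 0, -3, 2, 0],
  [4, 0, 0, 0, 0],
  [4, 0, 0, 0, 0],
])

```text
time_s: 25.1
tool_pos: [0.5508, 0.1143, 0.2015]
tool_rot: [3.137, 0.001, 1.57]
force: [-0.6, 0.4, 0.1]
grip_width: 0.0401
grasp_force: 0.0
```

```bash
python3 - <<'E'
from h import *
np.set_printoptions(precision=4,suppress=True)
o=ctrl.get_obs();print(o['tool_pos'],o['tool_rot'])
w=shot('wrist','w5')
for a,c,s in greens(w,300): print(a,c,s,watz(c,.034))
for t,z in (('knob',.106),('holder',.05)):
  for x in optics.spot_point('wrist',t)[:2]: print(t,round(float(x['conf']),2),np.round(x['uv'],1),watz(x['uv'],z))
s=shot('scene','scene2')
for x in optics.spot_point('scene','knob')[:2]: print('scene knob',x['conf'],x['uv'],atz('scene',x['uv'],.106))
for a,c,q in greens(s,12):
  p=atz('scene',c,.034)
  if .5<p[0]<.6 and 0<p[1]<.3 : print('scene olive',a,c,p)
# marker
for c,uv in (('top',(138.7,283.7)),('scene',(499.2,347.5))): print('cap',c,atz(c,uv,.116))
print(tri('top',(138.7,283.7),'scene',(499.2,347.5)))
E
```

```text
[0.5508 0.1143 0.2015] [3.1374 0.0011 1.5702]
3520 [410.8253  75.5818] [ 34 157] [0.6256 0.2351 0.034 ]
1079 [313.7303  93.8221] [36 39] [0.5478 0.2213 0.034 ]
969 [314.9278 140.8338] [35 37] [0.5488 0.1846 0.034 ]
871 [314.7187 187.8932] [34 33] [0.5486 0.1451 0.034 ]
619 [401.6624 199.7544] [21 35] [0.625  0.1349 0.034 ]
789 [313.5463 231.5577] [32 32] [0.5476 0.1059 0.034 ]
724 [312.6077 271.482 ] [31 30] [0.5468 0.0676 0.034 ]
860 [476.6698 461.7942] [50 39] [ 0.7277 -0.156   0.034 ]
knob 0.58 [416.7 173.7] [0.6152 0.1657 0.106 ]
holder 0.98 [198.8  58.5] [0.4599 0.2455 0.05  ]
scene knob 0.71 [354.6, 286.1] [0.622  0.1608 0.106 ]
scene olive 114 [357.7632 267.2632] [0.5493 0.0698 0.034 ]
scene olive 120 [367.5167 278.9417] [0.5504 0.1083 0.034 ]
scene olive 129 [377.9147 291.0233] [0.551 0.147 0.034]
scene olive 134 [388.7985 303.5746] [0.5514 0.1859 0.034 ]
scene olive 148 [399.7838 315.5541] [0.5507 0.2222 0.034 ]
cap top [0.4846 0.4149 0.116 ]
cap scene [0.4895 0.4176 0.116 ]
(array([0.4856, 0.4161, 0.1112]), np.float64(0.0016297987173371073))
```

View pics/w5.png

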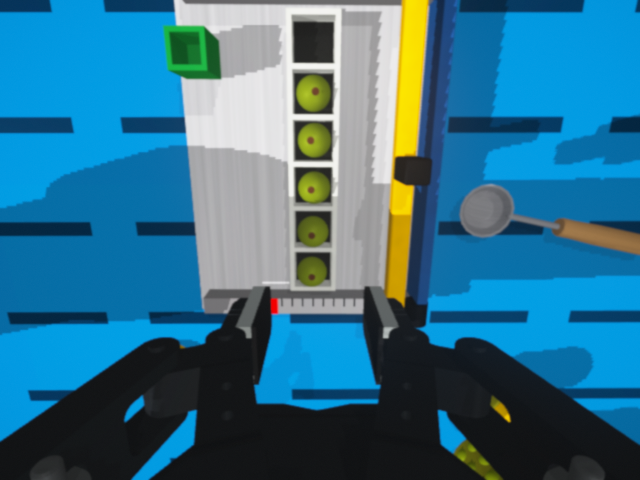

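All five olives are seated in pockets 1 to 5. The knob is at (413,170), at about (0.618,0.161). Now I grip the post.

Call:
arm_command([
  [4.2, 2.3, 1.6, 0, 0],
  [4.2, 2.3, 1.6, 0, 0],
  [4.2, 2.3, 1.6, 0, 0],
  [4.2, 0, 0, -3, 0],
  [4.2, 0, 0, -3, 0],
])

```text
time_s: 25.77
tool_pos: [0.6199, 0.1693, 0.1397]
tool_rot: [3.138, -0.003, 1.579]
force: [-0.2, -0.8, -0.8]
grip_width: 0.0424
grasp_force: 0.0
```

Call:
arm_command([
  [4.2, 0, 0, 0, 0],
  [4.2, 0, 0, 0, 0],
])

```text
time_s: 25.93
tool_pos: [0.616, 0.1658, 0.1371]
tool_rot: [-3.136, 0.001, 1.578]
force: [-0.3, -0.3, 0.2]
grip_width: 0.0422
grasp_force: 0.0
```

```bash
python3 - <<'E'
from h import *
np.set_printoptions(precision=4,suppress=True)
o=ctrl.get_obs();print(o['tool_pos'],o['tool_rot'])
w=shot('wrist','w6')
for x in optics.spot_point('wrist','knob')[:2]: print(round(float(x['conf']),2),np.round(x['uv'],1),watz(x['uv'],.106))
E
```

```text
[0.616  0.1658 0.1371] [-3.1362  0.0005  1.5778]
0.79 [321.5 285.8] [0.6214 0.1597 0.106 ]
0.32 [512.4 301.5] [0.726 0.151 0.106]
```

View pics/w6.png

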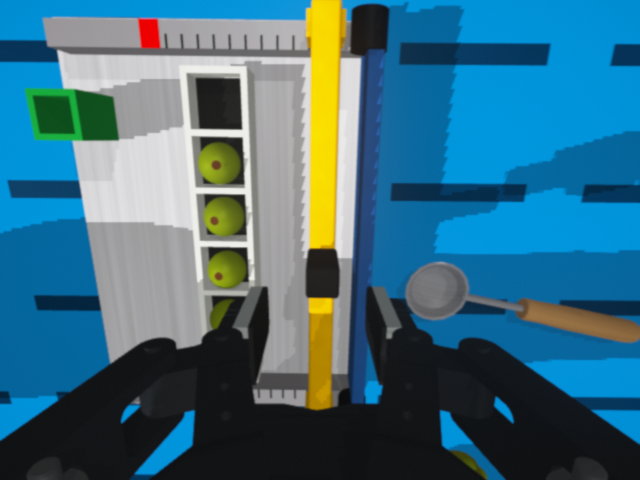

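The post is centred between the fingers at (322,275). I descend and grip.

Call:
arm_command([
  [4.2, 0.3, -0.4, -2.5, 0],
  [4.2, 0, 0, -2.5, 0],
  [4.2, 0, 0, 0, 0],
  [1.2, 0, 0, 0, 0],
  [1.2, 0, 0, 0, 0],
], newtons=40)

```text
time_s: 26.45
tool_pos: [0.6193, 0.1616, 0.0912]
tool_rot: [-3.138, 0.0, 1.576]
force: [-22.3, -2.4, 15.4]
grip_width: 0.0189
grasp_force: 10.5
```

Call:
arm_command([
  [1.2, 0, 0, 0, 0],
  [1.2, 0, 0, 0, 0],
  [1.2, 0, 0, 0, 0],
])

```text
time_s: 26.7
tool_pos: [0.6186, 0.1616, 0.0914]
tool_rot: [-3.138, 0.001, 1.576]
force: [-9.3, -1.6, 4.3]
grip_width: 0.0171
grasp_force: 41.0
```

Call:
arm_command([
  [1.2, -2, 0, 0, 0],
  [1.2, -2, 0, 0, 0],
  [1.2, -2, 0, 0, 0],
  [1.2, -2, 0, 0, 0],
  [1.2, -1.5, 0, 0, 0],
])

```text
time_s: 27.12
tool_pos: [0.5295, 0.1621, 0.0915]
tool_rot: [3.133, -0.003, 1.575]
force: [11.9, 4.5, -15.7]
grip_width: 0.0171
grasp_force: 42.4
```

Call:
arm_command([
  [1.2, -1.5, 0, 0, 0],
  [1.2, 0, 0, 0, 0],
  [1.2, 0, 0, 0, 0],
  [1.2, 0, 0, 0, 0],
])

```text
time_s: 27.45
tool_pos: [0.514, 0.1622, 0.0915]
tool_rot: [3.135, -0.003, 1.575]
force: [7.1, 2.0, -10.8]
grip_width: 0.0171
grasp_force: 43.0
```

```bash
python3 - <<'E'
from h import *
im=shot('scene'); a=cv2.resize(im[225:385,290:480],None,fx=4,fy=3.7,interpolation=cv2.INTER_CUBIC)
cv2.imwrite('pics/br1.png',cv2.cvtColor(a,cv2.COLOR_RGB2BGR))
E
```

```text
(no output)
```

View pics/br1.png

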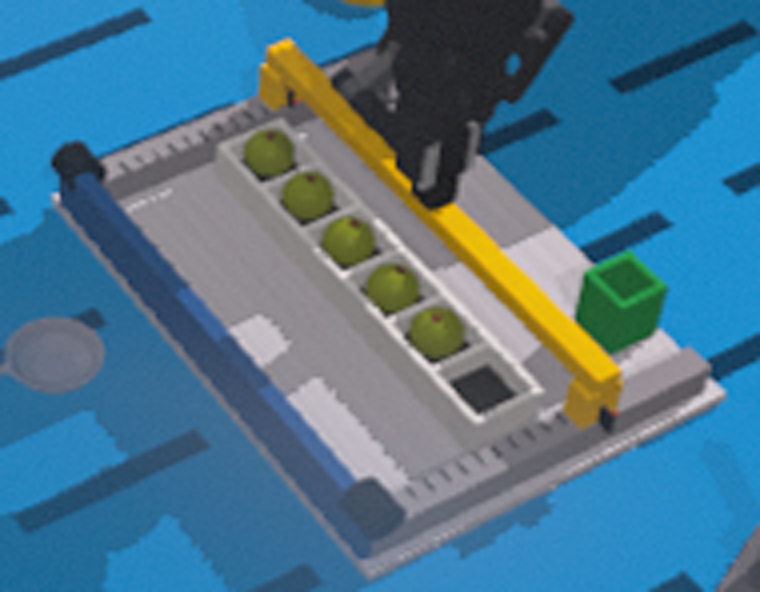

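The bridge covers most of the red band, with red just showing past the pointer at (612,418). Travel is 105 mm, so I go 5 mm further and hold.

Call:
arm_command([
  [1.2, -0.5, 0, 0, 0],
  [1.2, 0, 0, 0, 0],
  [1.2, 0, 0, 0, 0],
  [1.2, 0, 0, 0, 0],
  [1.2, 0, 0, 0, 0],
])

```text
time_s: 27.92
tool_pos: [0.5094, 0.1623, 0.0915]
tool_rot: [3.135, -0.003, 1.575]
force: [7.6, 2.8, -11.5]
grip_width: 0.0168
grasp_force: 43.0
```

```bash
python3 - <<'E'
from h import *
im=shot('scene'); a=im[300:355,420:475]; b=im[228:283,340:395]; t=shot('top')
c=t[262:292,190:220]; d=t[262:292,315:345]
f=lambda x:cv2.resize(x,(400,300),interpolation=cv2.INTER_CUBIC)
cv2.imwrite('pics/br2.png',cv2.cvtColor(np.vstack([np.hstack([f(a),f(b)]),np.hstack([f(c),f(d)])]),cv2.COLOR_RGB2BGR))
E
```

```text
(no output)
```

View pics/br2.png

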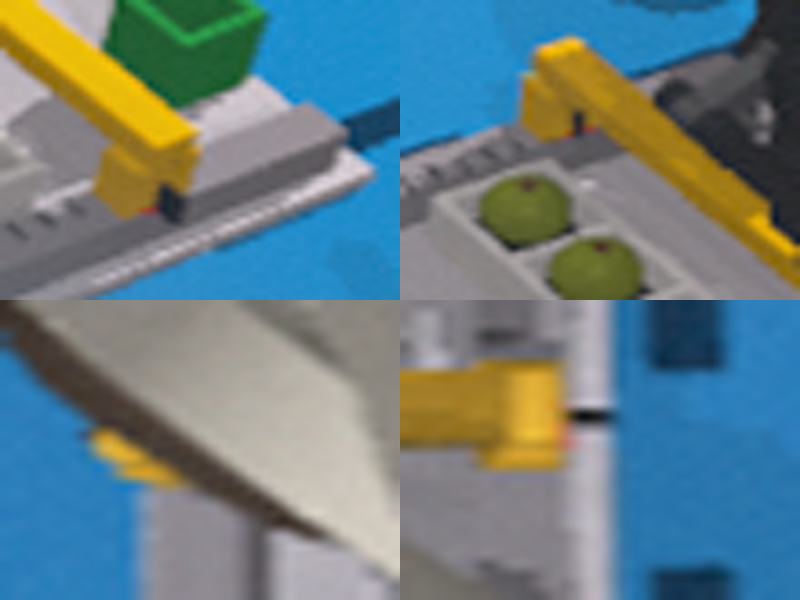

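The black pointers sit on the red bands in both views, with the red edges peeking out on opposite sides as parallax predicts. Travel is about 109 mm. I hold here for more than 3 s.

Call:
arm_command([
  [1.2, 0, 0, 0, 0],
  [1.2, 0, 0, 0, 0],
  [1.2, 0, 0, 0, 0],
  [1.2, 0, 0, 0, 0],
  [1.2, 0, 0, 0, 0],
])

```text
time_s: 28.43
tool_pos: [0.5094, 0.1623, 0.0914]
tool_rot: [3.135, -0.003, 1.575]
force: [7.1, 1.2, -11.6]
grip_width: 0.017
grasp_force: 43.0
```

Call:
arm_command([
  [1.2, 0, 0, 0, 0],
  [1.2, 0, 0, 0, 0],
  [1.2, 0, 0, 0, 0],
  [1.2, 0, 0, 0, 0],
  [1.2, 0, 0, 0, 0],
])

```text
time_s: 28.85
tool_pos: [0.5094, 0.1623, 0.0915]
tool_rot: [3.135, -0.003, 1.575]
force: [7.4, 1.6, -10.9]
grip_width: 0.017
grasp_force: 43.0
```

Call:
arm_command([
  [1.2, 0, 0, 0, 0],
  [1.2, 0, 0, 0, 0],
  [1.2, 0, 0, 0, 0],
  [1.2, 0, 0, 0, 0],
  [1.2, 0, 0, 0, 0],
])

```text
time_s: 29.27
tool_pos: [0.5094, 0.1623, 0.0915]
tool_rot: [3.135, -0.003, 1.575]
force: [7.4, 2.7, -10.7]
grip_width: 0.0168
grasp_force: 43.0
```

Call:
arm_command([
  [1.2, 0, 0, 0, 0],
  [1.2, 0, 0, 0, 0],
  [1.2, 0, 0, 0, 0],
  [1.2, 0, 0, 0, 0],
  [1.2, 0, 0, 0, 0],
])

```text
time_s: 29.68
tool_pos: [0.5094, 0.1623, 0.0914]
tool_rot: [3.135, -0.003, 1.575]
force: [7.5, 2.2, -12.3]
grip_width: 0.0169
grasp_force: 43.0
```

Call:
arm_command([
  [1.2, 0, 0, 0, 0],
  [1.2, 0, 0, 0, 0],
  [1.2, 0, 0, 0, 0],
  [1.2, 0, 0, 0, 0],
  [1.2, 0, 0, 0, 0],
])

```text
time_s: 30.1
tool_pos: [0.5094, 0.1623, 0.0914]
tool_rot: [3.135, -0.003, 1.575]
force: [6.5, 2.1, -12.4]
grip_width: 0.0169
grasp_force: 43.0
```

Call:
arm_command([
  [1.2, 0, 0, 0, 0],
  [1.2, 0, 0, 0, 0],
  [1.2, 0, 0, 0, 0],
  [1.2, 0, 0, 0, 0],
  [1.2, 0, 0, 0, 0],
])

```text
time_s: 30.52
tool_pos: [0.5094, 0.1623, 0.0915]
tool_rot: [3.135, -0.003, 1.575]
force: [7.3, 2.9, -10.9]
grip_width: 0.0166
grasp_force: 43.0
```

Call:
arm_command([
  [1.2, 0, 0, 0, 0],
  [1.2, 0, 0, 0, 0],
  [1.2, 0, 0, 0, 0],
  [1.2, 0, 0, 0, 0],
  [1.2, 0, 0, 0, 0],
])

```text
time_s: 30.93
tool_pos: [0.5094, 0.1623, 0.0914]
tool_rot: [3.135, -0.003, 1.575]
force: [6.8, 3.0, -10.6]
grip_width: 0.0167
grasp_force: 43.0
```

Call:
arm_command([
  [1.2, 0, 0, 0, 0],
  [1.2, 0, 0, 0, 0],
  [1.2, 0, 0, 0, 0],
  [1.2, 0, 0, 0, 0],
  [1.2, 0, 0, 0, 0],
])

```text
time_s: 31.35
tool_pos: [0.5094, 0.1623, 0.0914]
tool_rot: [3.135, -0.003, 1.575]
force: [7.6, 2.3, -10.9]
grip_width: 0.0167
grasp_force: 43.0
```

Call:
arm_command([
  [1.2, 0, 0, 0, 0],
  [1.2, 0, 0, 0, 0],
  [1.2, 0, 0, 0, 0],
  [1.2, 0, 0, 0, 0],
  [1.2, 0, 0, 0, 0],
])

```text
time_s: 31.77
tool_pos: [0.5094, 0.1623, 0.0914]
tool_rot: [3.135, -0.003, 1.575]
force: [8.1, 2.7, -10.1]
grip_width: 0.0167
grasp_force: 43.0
```

Call:
arm_command([
  [1.2, 2, 0, 0, 0],
  [1.2, 2, 0, 0, 0],
  [1.2, 2, 0, 0, 0],
  [1.2, 2, 0, 0, 0],
  [1.2, 1.5, 0, 0, 0],
])

```text
time_s: 32.18
tool_pos: [0.6027, 0.1617, 0.0914]
tool_rot: [3.14, -0.001, 1.575]
force: [-1.1, 0.3, -0.2]
grip_width: 0.0169
grasp_force: 44.3
```

Call:
arm_command([
  [1.2, 1.0, 0, 0, 0],
  [1.2, 0, 0, 0, 0],
  [1.2, 0, 0, 0, 0],
])

```text
time_s: 32.43
tool_pos: [0.6134, 0.1616, 0.0914]
tool_rot: [3.137, -0.001, 1.575]
force: [3.5, 0.1, -0.6]
grip_width: 0.0168
grasp_force: 44.3
```

I held it for about 4.2 s. Now I finish the return home, open the fingers, lift, and go over the marker.

Call:
arm_command([
  [1.2, 0.5, 0, 0, 0],
  [1.2, 0, 0, 0, 0],
  [4.2, 0, 0, 0, 0],
  [4.2, 0, 0, 0, 0],
  [4.2, 0, 0, 0, 0],
])

```text
time_s: 32.85
tool_pos: [0.615, 0.161, 0.0891]
tool_rot: [-3.14, 0.001, 1.576]
force: [0.4, 0.0, 0.8]
grip_width: 0.0419
grasp_force: 0.0
```

Call:
arm_command([
  [4.2, 0, 0, 2, 0],
  [4.2, 0, 0, 4, 0],
  [4.2, 0, 0, 4, 0],
  [4.2, 0, 0, 1, 0],
  [4.2, 0, 0, 0, 0],
])

```text
time_s: 33.27
tool_pos: [0.6179, 0.1624, 0.2035]
tool_rot: [3.135, -0.001, 1.576]
force: [-0.4, 0.1, -0.1]
grip_width: 0.0421
grasp_force: 0.0
```

Call:
arm_command([
  [4.2, -1.6, 3.1, 0, 0],
  [4.2, -1.6, 3.1, 0, 0],
  [4.2, -1.6, 3.1, 0, 0],
  [4.2, -1.6, 3.1, 0, 0],
  [4.2, -1.6, 3.1, 0, 0],
])

```text
time_s: 33.68
tool_pos: [0.5342, 0.3164, 0.1977]
tool_rot: [-3.139, 0.002, 1.575]
force: [-0.3, 0.6, -0.3]
grip_width: 0.0423
grasp_force: 0.0
```

Call:
arm_command([
  [4.2, -1.6, 3.1, 0, 0],
  [4.2, -1.6, 3.1, 0, 0],
  [4.2, -1.6, 3.1, 0, 0],
  [4.2, 0, 0, 0, 0],
  [4.2, 0, 0, 0, 0],
])

```text
time_s: 34.1
tool_pos: [0.4846, 0.4114, 0.1981]
tool_rot: [-3.139, 0.0, 1.582]
force: [-0.5, -0.6, -0.0]
grip_width: 0.042
grasp_force: 0.0
```

```bash
python3 - <<'E'
from h import *
np.set_printoptions(precision=4,suppress=True)
o=ctrl.get_obs();print(o['tool_pos'],o['tool_rot'])
w=shot('wrist','w7')
h=cv2.cvtColor(w,cv2.COLOR_RGB2HSV)
n,l,s,c=cv2.connectedComponentsWithStats(cv2.inRange(h,(45,90,40),(85,255,255)))
for i in range(1,n):
  if s[i,4]>150: print(s[i],c[i],watz(c[i],.116),watz(c[i],.05))
for t,z in (('marker',.006),('knob',.106)):
  for x in optics.spot_point('wrist',t)[:2]: print(t,round(float(x['conf']),2),np.round(x['uv'],1),watz(x['uv'],z))
shot('top');
for x in optics.spot_point('top','knob')[:2]: print('top knob',x['conf'],np.round(x['uv'],1),atz('top',x['uv'],.106))
E
```

```text
[0.4846 0.4114 0.1981] [-3.1391  0.0003  1.582 ]
[519   0 105  11 734] [571.782    3.4646] [0.6268 0.5518 0.116 ] [0.6677 0.573  0.05  ]
[310 219  25  35 714] [322.1555 236.3585] [0.4903 0.4172 0.116 ] [0.4914 0.3991 0.05  ]
[ 268  352   33   52 1550] [284.8374 377.6903] [0.4639 0.3083 0.116 ] [0.4573 0.2584 0.05  ]
marker 0.91 [323.  206.5] [0.494  0.4151 0.006 ]
marker 0.43 [381.3 370.4] [0.5596 0.2337 0.006 ]
top knob 0.62 [258.9 221. ] [0.6158 0.1634 0.106 ]
top knob 0.42 [238.3 256.9] [0.5387 0.2072 0.106 ]
```

View pics/w7.png

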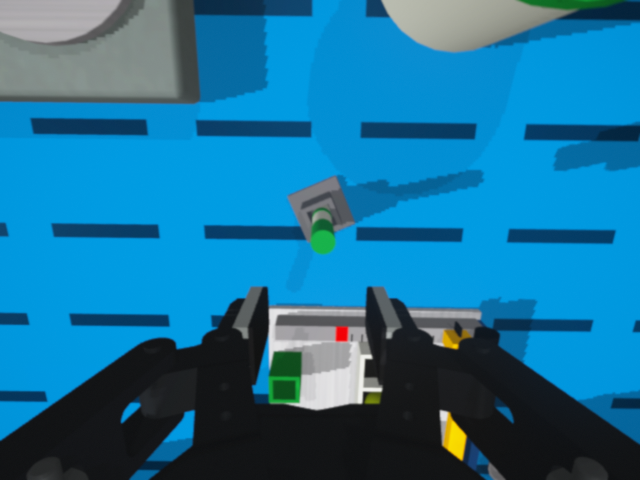

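The marker's cap is at (322,240), a few mm from centre. The bridge is back home. I descend and grip.

Call:
arm_command([
  [4.2, 0.35, 0.45, -3, 0],
  [4.2, 0, 0, -3, 0],
  [4.2, 0, 0, 0, 0],
  [4.2, 0, 0, -3, 0],
  [4.2, 0, 0, -3, 0],
])

```text
time_s: 34.77
tool_pos: [0.4938, 0.4139, 0.0811]
tool_rot: [3.138, -0.002, 1.573]
force: [0.3, 0.5, -0.8]
grip_width: 0.042
grasp_force: 0.0
```

Call:
arm_command([
  [4.2, 0, 0, 0, 0],
  [4.2, 0, 0, 0, 0],
  [1, 0, 0, 0, 0],
  [1, 0, 0, 0, 0],
  [1, 0, 0, 0, 0],
], newtons=30)

```text
time_s: 35.18
tool_pos: [0.4914, 0.4148, 0.0818]
tool_rot: [3.141, -0.002, 1.576]
force: [-3.7, -0.5, 6.5]
grip_width: 0.0152
grasp_force: 28.9
```

Call:
arm_command([
  [1, 0, 0, 0, 0],
  [1, 0, 0, 0, 0],
  [1, 0, 0, 0, 0],
])

```text
time_s: 35.43
tool_pos: [0.4914, 0.415, 0.0818]
tool_rot: [3.14, -0.002, 1.576]
force: [-2.7, -1.1, 6.4]
grip_width: 0.0155
grasp_force: 29.0
```

Call:
arm_command([
  [1, 0, 0, 2, 0],
  [1, 0, 0, 3, 0],
  [1, 0, 0, 3, 0],
  [1, 0, 0, 3, 0],
  [1, 0, 0, 0, 0],
])

```text
time_s: 35.85
tool_pos: [0.4942, 0.4172, 0.1976]
tool_rot: [3.132, -0.008, 1.576]
force: [0.8, 1.0, 0.0]
grip_width: 0.0152
grasp_force: 29.7
```

Call:
arm_command([
  [1, -0.4, -3, 0.4, 0],
  [1, -0.4, -3, 0.4, 0],
  [1, -0.4, -3, 0.4, 0],
  [1, -0.4, -3, 0.4, 0],
  [1, -0.4, -3, 0.4, 0],
])

```text
time_s: 36.27
tool_pos: [0.4717, 0.2624, 0.2104]
tool_rot: [3.14, -0.0, 1.576]
force: [0.6, -0.3, 0.6]
grip_width: 0.0151
grasp_force: 29.7
```

Call:
arm_command([
  [1, -0.4, -3, 0, 0],
  [1, -0.4, -3, 0, 0],
  [1, -0.4, -3, 0, 0],
  [1, 0, 0, 0, 0],
  [1, 0, 0, 0, 0],
])

```text
time_s: 36.68
tool_pos: [0.4604, 0.1712, 0.2101]
tool_rot: [3.139, 0.002, 1.571]
force: [0.1, 0.3, 1.0]
grip_width: 0.015
grasp_force: 29.7
```

```bash
python3 - <<'E'
from h import *
np.set_printoptions(precision=4,suppress=True)
o=ctrl.get_obs();print(o['tool_pos'],o['tool_rot'],o['grip_width'])
w=shot('wrist','w8')
for x in optics.spot_point('wrist','holder')[:2]: print(round(float(x['conf']),2),np.round(x['uv'],1),watz(x['uv'],.012))
for n,t in (('w5',dict(tool_pos=[.5508,.1143,.2015],tool_rot=[3.1374,.0011,1.5702])),('w6',dict(tool_pos=[.616,.1658,.1371],tool_rot=[-3.1362,.0005,1.5778]))):
  print(n,watz({'w5':(188,51),'w6':(53,115)}[n],.05,t))
E
```

```text
[0.4604 0.1712 0.2101] [3.1394 0.0017 1.5713] 0.01500064756902509
0.64 [310.7 129.3] [0.455  0.2526 0.012 ]
0.16 [412.  245.4] [0.5567 0.1419 0.012 ]
w5 [0.4556 0.2472 0.05  ]
w6 [0.453  0.2485 0.05  ]
```

View pics/w8.png

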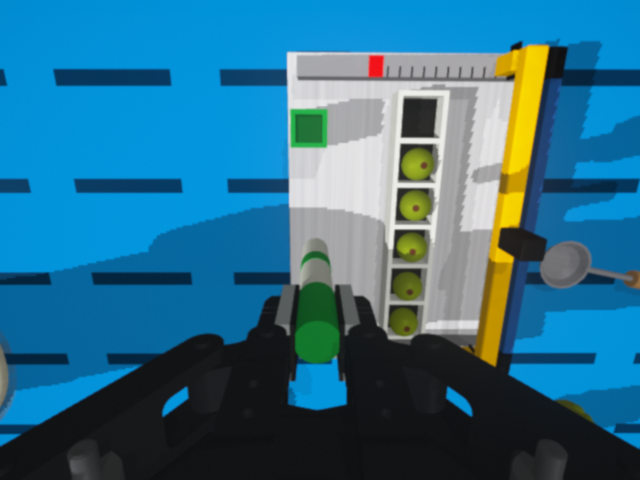

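The rim of the green holder is at (309,128), the marker's cap top at (318,340), and its lower end at (315,242).

```bash
python3 - <<'E'
from h import *
np.set_printoptions(precision=4,suppress=True)
o=ctrl.get_obs();z=o['tool_pos'][2]
w=cv2.cvtColor(cv2.imread('pics/w8.png'),cv2.COLOR_BGR2RGB);h=cv2.cvtColor(w,cv2.COLOR_RGB2HSV)
m=cv2.inRange(h,(45,90,40),(85,255,255));m[170:]=0
n,l,s,c=cv2.connectedComponentsWithStats(m);i=1+np.argmax(s[1:,4]);print(s[i],c[i],'holder',watz(c[i],.05),watz(s[i][:2]+s[i][2:4]/2,.05))
k=optics.calibration('wrist');M=np.array(k['mount'])
def wp(p):
    R=Ro.from_euler('xyz',o['tool_rot']).as_matrix();q=np.linalg.inv(M)@np.append(R.T@(np.array(p)-o['tool_pos']),1)
    return [k['fx']*q[0]/q[2]+k['cx'],k['fy']*q[1]/q[2]+k['cy']]
x,y=o['tool_pos'][:2]
for dy in(-.004,0,.004): print(dy,'end edge',wp([x,y+dy+.008,z-.0758]),'cap top',wp([x,y+dy,z+.0342]),'green/white edge', wp([x,y+dy+.008,z-.0758+.07]))
for r in (235,238,241,244,247): print(r,w[r,312:320:3].tolist())
g=w[230:380,317];print([ (r+230,g[r].tolist()) for r in range(0,150,6)])
E
```

```text
[ 291  109   37   39 1384] [308.6496 127.5809] holder [0.4539 0.253  0.05  ] [0.4546 0.2523 0.05  ]
-0.004 end edge [np.float64(316.0033527287515), np.float64(245.23783769636987)] cap top [np.float64(315.84807526262404), np.float64(356.1212113197186)] green/white edge [np.float64(315.9744324050547), np.float64(289.2763321888531)]
0 end edge [np.float64(316.0299937566859), np.float64(239.25706369059571)] cap top [np.float64(315.8954955692151), np.float64(346.1433005679726)] green/white edge [np.float64(316.012021637599), np.float64(281.0931584265456)]
0.004 end edge [np.float64(316.056891571845), np.float64(233.21864227114352)] cap top [np.float64(315.94375621964315), np.float64(335.98856945362127)] green/white edge [np.float64(316.05012579276524), np.float64(272.7978860390445)]
235 [[165, 164, 167], [164, 163, 166], [169, 169, 172]]
238 [[152, 154, 151], [140, 141, 138], [143, 145, 141]]
241 [[133, 136, 127], [127, 129, 121], [122, 125, 116]]
244 [[132, 134, 126], [126, 128, 120], [123, 125, 117]]
247 [[131, 134, 125], [125, 128, 119], [123, 125, 116]]
[(230, [167, 166, 168]), (236, [167, 167, 168]), (242, [122, 124, 116]), (248, [122, 125, 116]), (254, [26, 87, 41]), (260, [121, 125, 115]), (266, [122, 124, 115]), (272, [121, 124, 114]), (278, [120, 122, 114]), (284, [22, 85, 35]), (290, [21, 85, 35]), (296, [18, 83, 33]), (302, [19, 84, 33]), (308, [18, 84, 34]), (314, [17, 83, 32]), (320, [18, 95, 36]), (326, [19, 119, 45]), (332, [17, 119, 43]), (338, [17, 119, 43]), (344, [18, 119, 44]), (350, [17, 119, 43]), (356, [17, 119, 43]), (362, [16, 113, 53]), (368, [0, 151, 221]), (374, [1, 151, 221])]
```

```bash
python3 - <<'E'
from h import *
np.set_printoptions(precision=4,suppress=True)
o=ctrl.get_obs();print(o['tool_pos'],o['tool_rot'])
def run(w):
    for a,c,s in greens(w,250):
        p=watz(c,.034)
        if .5<p[0]<.6 and 0<p[1]<.3: k=round((p[1]-.065)/.038);print('olive',a,p,'pocket',k+1,'dy vs .160 row',p[1]-(.065+.038*k))
    h=cv2.cvtColor(w,cv2.COLOR_RGB2HSV);m=cv2.inRange(h,(45,90,40),(85,255,255));m[200:]=0
    n,l,s,c=cv2.connectedComponentsWithStats(m);i=1+np.argmax(s[1:,4]);print('holder',s[i],watz(s[i][:2]+s[i][2:4]/2,.05))
run(shot('wrist'))
t=shot('top');h=cv2.cvtColor(t,cv2.COLOR_RGB2HSV);m=cv2.inRange(h,(45,90,40),(85,255,255));m[:,:205]=0;m[:,250:]=0;m[:285]=0;m[320:]=0
n,l,s,c=cv2.connectedComponentsWithStats(m);i=1+np.argmax(s[1:,4]);print('top',s[i],c[i],[atz('top',s[i][:2]+s[i][2:4]/2,z) for z in(.05,.03)])
E
```

```text
[0.4602 0.1742 0.2103] [ 3.1394 -0.0006  1.5756]
olive 863 [0.5496 0.2195 0.034 ] pocket 5 dy vs .160 row 0.0024927017873341006
olive 794 [0.5505 0.1828 0.034 ] pocket 4 dy vs .160 row 0.0038260231125430144
olive 727 [0.5504 0.1433 0.034 ] pocket 3 dy vs .160 row 0.0023153109870172883
olive 691 [0.5492 0.1038 0.034 ] pocket 2 dy vs .160 row 0.0007557980583064727
olive 657 [0.5482 0.0652 0.034 ] pocket 1 dy vs .160 row 0.00020358350872315412
holder [ 291  114   37   38 1392] [0.4542 0.2494 0.05  ]Traceback (most recent call last):
  File "<stdin>", line 12, in <module>
    return _wrapfunc(a, 'argmax', axis=axis, out=out, **kwds)
    return bound(*args, **kwds)
ValueError: attempt to get argmax of an empty sequence
```

Call:
arm_command([
  [1, -0.7, 3.7, 0, 0],
  [1, 0, 3.6, 0, 0],
  [1, 0, 0, -2.2, 0],
  [1, 0, 0, -2.2, 0],
  [1, 0, 0, -2.1, 0],
])

```text
time_s: 37.3
tool_pos: [0.4522, 0.2493, 0.1438]
tool_rot: [3.141, -0.001, 1.58]
force: [0.6, -1.0, -0.2]
grip_width: 0.015
grasp_force: 29.7
```

Call:
arm_command([
  [1, 0, 0, 0, 0],
  [1, 0, 0, 0, 0],
  [1, 0, 0, 0, 0],
])

```text
time_s: 37.55
tool_pos: [0.4529, 0.2479, 0.1453]
tool_rot: [3.141, -0.001, 1.577]
force: [0.5, 1.0, -0.2]
grip_width: 0.0147
grasp_force: 29.7
```

```bash
python3 - <<'E'
from h import *
np.set_printoptions(precision=4,suppress=True)
o=ctrl.get_obs();print(o['tool_pos'],o['tool_rot'],o['force'])
w=shot('wrist'); s=shot('scene')
a=cv2.resize(w[200:350,240:390],(400,400),interpolation=cv2.INTER_CUBIC);u,v=map(int,proj('scene',[.454,.249,.06]))
b=cv2.resize(s[v-40:v+30,u-35:u+35],(400,400),interpolation=cv2.INTER_CUBIC);print(u,v)
cv2.imwrite('pics/m1.png',cv2.cvtColor(np.hstack([a,b]),cv2.COLOR_RGB2BGR))
h=cv2.cvtColor(w,cv2.COLOR_RGB2HSV);m=cv2.inRange(h,(45,90,40),(85,255,255))
n,l,st,c=cv2.connectedComponentsWithStats(m)
for i in range(1,n):
  if st[i,4]>150: print(st[i],c[i])
E
```

```text
[0.4529 0.2479 0.1453] [ 3.1409 -0.0012  1.5769] [ 0.4591  1.0323 -0.1732]
447 296
[ 297  210   44   56 1800] [318.9589 234.1322]
[ 294  282   46   82 3108] [316.6364 323.9913]
```

View pics/m1.png

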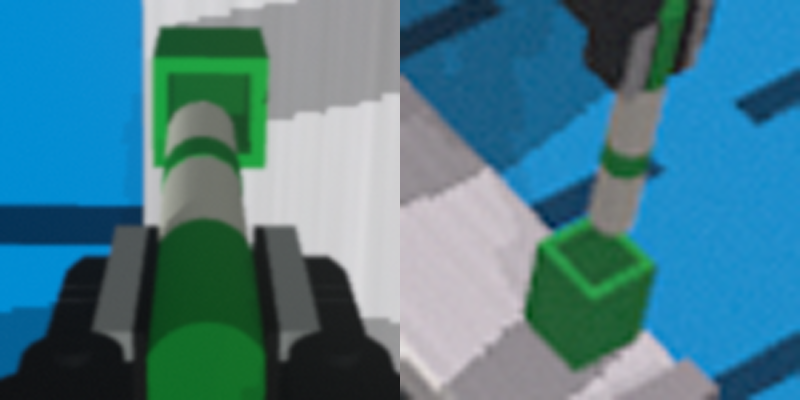

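```bash
python3 - <<'E'
from h import *
np.set_printoptions(precision=4,suppress=True)
o=ctrl.get_obs();print(o['tool_pos'])
print('rim',watz((319,242),.05),'edges',watz((319,221.4),.05),watz((319,262.6),.05))
z=o['tool_pos'][2]-.0758
p=watz((315.5,237.5),z);print('end edge',p,'centre',p-[0,.008,0])
# scene: end centre px and rim centre px
f=70/400
e=(447-35+610*f-400*f,296-40+222*f); r=(447-35+(590-400)*f,296-40+258*f)
print('scene end',e,atz('scene',e,z),'rim',r,atz('scene',r,.05))
E
```

```text
[0.4535 0.2475 0.1457]
rim [0.4556 0.248  0.05  ] edges [0.4555 0.2627 0.05  ] [0.4557 0.2327 0.05  ]
end edge [0.4531 0.2567 0.0699] centre [0.4531 0.2487 0.0699]
scene end (448.75, 294.85) [0.4562 0.2522 0.0699] rim (445.25, 301.15) [0.4595 0.2499 0.05  ]
```

The rim is centred at (319,242) with the marker end at (315.5,237). Both views ask for about +3 mm in x and -1 mm in y, so I correct that and insert.

Call:
arm_command([
  [1, 0.28, -0.12, 0, 0],
  [1, 0, 0, -1.3, 0],
  [1, 0, 0, -1.2, 0],
  [1, 0, 0, -0.5, 0],
  [1, 0, 0, 0, 0],
])

```text
time_s: 38.07
tool_pos: [0.4541, 0.2443, 0.1123]
tool_rot: [-3.138, 0.001, 1.575]
force: [-0.8, 0.4, 0.4]
grip_width: 0.0151
grasp_force: 29.7
```

Call:
arm_command([
  [1, 0, 0, 0, 0],
])

```text
time_s: 38.15
tool_pos: [0.4548, 0.2451, 0.1135]
tool_rot: [-3.14, 0.0, 1.576]
force: [0.2, 1.1, -0.4]
grip_width: 0.0153
grasp_force: 29.7
```

Call:
arm_command([
  [1, 0.1, 0.1, -0.8, 0],
  [1, 0, 0, -0.8, 0],
  [1, 0, 0, -0.8, 0],
  [1, 0, 0, 0, 0],
  [1, 0, 0, 0, 0],
])

```text
time_s: 38.57
tool_pos: [0.4558, 0.2461, 0.0895]
tool_rot: [-3.14, 0.001, 1.576]
force: [-0.0, -0.4, -0.1]
grip_width: 0.0147
grasp_force: 29.7
```

Call:
arm_command([
  [1, 0, 0, 0, 0],
])

```text
time_s: 38.65
tool_pos: [0.4563, 0.2465, 0.0902]
tool_rot: [-3.141, -0.0, 1.576]
force: [-0.8, 1.0, 0.0]
grip_width: 0.0152
grasp_force: 29.7
```

Call:
arm_command([
  [1, 0, 0, -0.2, 0],
  [1, 0, 0, 0, 0],
  [3, 0, 0, 0, 0],
  [4.2, 0, 0, 0, 0],
  [4.2, 0, 0, 0, 0],
])

```text
time_s: 39.07
tool_pos: [0.4566, 0.2463, 0.0885]
tool_rot: [3.141, -0.0, 1.575]
force: [-0.6, -0.2, 1.0]
grip_width: 0.0421
grasp_force: 0.0
```

Call:
arm_command([
  [4.2, 0, 0, 0, 0],
  [4.2, 0, 0, 2, 0],
  [4.2, 0, 0, 4, 0],
  [4.2, 0, 0, 4, 0],
  [4.2, 0, 0, 4, 0],
])

```text
time_s: 39.48
tool_pos: [0.4556, 0.2463, 0.2296]
tool_rot: [-3.14, -0.0, 1.576]
force: [1.5, -0.1, -0.2]
grip_width: 0.0423
grasp_force: 0.0
```

Call:
arm_command([
  [4.2, 0, -3.5, 0, 0],
  [4.2, 0, -3.5, 0, 0],
  [4.2, 0, -3.5, 0, 0],
  [4.2, 0, 0, 0, 0],
  [4.2, 0, 0, 0, 0],
])

```text
time_s: 39.9
tool_pos: [0.4568, 0.1383, 0.2283]
tool_rot: [3.141, 0.002, 1.57]
force: [0.4, -0.1, 0.2]
grip_width: 0.0421
grasp_force: 0.0
```

```bash
python3 - <<'E'
from h import *
s=shot('scene');w=shot('wrist');o=ctrl.get_obs();print(o['time_s'],o['tool_pos'])
a=cv2.resize(s[225:385,290:480],(400,340),interpolation=cv2.INTER_CUBIC);b=cv2.resize(w,(400,340))
cv2.imwrite('pics/fin.png',cv2.cvtColor(np.hstack([a,b]),cv2.COLOR_RGB2BGR));status()
E
```

```text
40.0 [0.45651764 0.14172594 0.22854342]
olive 124 [273.6 257.6] [0.5452 0.1405 0.034 ] pocket 2.99
olive 131 [290.7 258. ] [0.5437 0.1016 0.034 ] pocket 1.96
olive 128 [307.7 258.1] [0.5427 0.0631 0.034 ] pocket 0.95
```

View pics/fin.png

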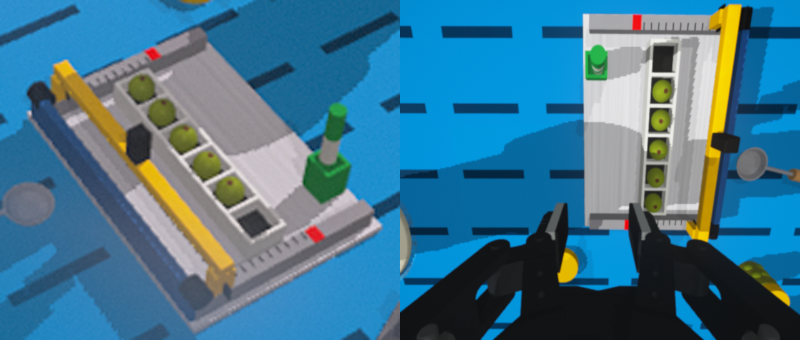

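The final picture shows five seated olives, the bridge home, and the marker upright in the holder at (327,150). The tray is empty and the robot is clear, so I hand it in.

```bash
python3 -c "
from rig import ctrl
print(ctrl.close_job())"
```

```text
the job is handed in; nothing more can be done
None
```

The job is handed in at about 40 s: all five olives are in pockets 1–5, the bridge was held in the red band for about 4 s and is back home, and the marker stands in the green holder.

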